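# Slide the standing glue stick into its bay

### The job

Put the glue stick away in the desk organiser: push it across the desk, with a fingertip or the fingers low on its body so that it slides standing up, through the open front of the free bay (the one with the blue dot on the desk) until it stands against the back rail. Never pinch it, lift it or tip it over, push gently, and leave the two bottles in the other bays and the rest of the desk's things where they are. Then take the hand away.

Things in the scene. Friction and masses are not known exactly. Their poses are not given: they have to be found in the camera images.
- glue_stick: Cream upright cylinder with a blue band, diameter 27 mm, height 90 mm, 0.03 to 0.05 kg, loose on the desk, friction about 0.6 (pushed above about 20 mm it tips). Origin: centre of its underside, z along its axis. It is taller than many grippers' fingers: with these upright behind it the gripper's body may hit its top, so tilt the tool or push with the outside of a finger.
- organiser: Low grey organiser fixed to the desk. Back rail 174 mm long (along y), 45 mm high, its front face at x = +20 mm. Four dividers 6 mm thick, 34 mm high, front ends at x = -8 mm, make three bays without floor or lid, 50 mm wide, centre lines at y = -56, 0, +56 mm. Origin: desk top, middle of middle bay; x points from the open front to the rail. A glue stick at the rail has its centre at x = 6.5 mm.
- blue_dot: Flat blue sticker, diameter 24 mm, stuck on the desk top in the one free bay, on that bay's centre line, 15 mm in front of the back rail (organiser x = +5 mm); nothing catches on it. Origin at its centre; its axes are parallel to the organiser's.
- ink_bottle: Small loose red bottle with a black cap, diameter 27 mm, height 55 mm, standing in another bay. Origin at the centre of its underside.
- correction_bottle: Small loose white bottle with a green cap, diameter 27 mm, height 72 mm, standing in the third bay. Origin at the centre of its underside.
- eraser: Loose pink eraser, 19 x 48 x 11 mm, lying on the desk nearer the basket than the glue stick; just beyond it stands a tall fixed basket of files and pictures, 0.3 m high, filling the desk from y = 0.03 m to the right and from x = 0.33 m on. Origin at the centre of its underside, y along its length.
- staple_box: Loose red carton of staples, 45 x 110 x 22 mm, at the left edge of the desk. Nearer the robot than it (x below 0.35 m) lie a pencil, yellow note pad, hole punch, stapler and tape roll, all fixed and under 70 mm high. Origin at the centre of its underside, y along its length.
Mind the look-alikes: they are no part of the job. What is shaped like the glue_stick but red, turquoise or yellow is not meant.

How it is judged (in metres and radians):
At the end, for the whole second after the job is handed in: The glue stick stands upright and still in the bay with the blue dot (centre within 18 mm of the dot's), at most 6.5 mm short of the back rail; both bottles moved under 15 mm and still stand; eraser and staple carton moved under 20 mm (horizontal distance between glue_stick and blue_dot below 0.018 m and x of glue_stick in the frame of organiser above 0 m and angle between glue_stick's own z axis and vertical below 0.06 rad and height (world z) of glue_stick below 0.004 m and linear speed of glue_stick below 0.01 m/s and distance of each of eraser, staple_box from where it was at the start of the episode below 0.02 m and distance of each of ink_bottle, correction_bottle from where it was at the start of the episode below 0.015 m and angle between each of ink_bottle, correction_bottle's own z axis and vertical below 0.15 rad); the robot touches nothing.
It fails at once if the glue stick tips (leans more than about 15 degrees) (angle between glue_stick's own z axis and vertical above 0.26 rad).
It fails at once if the glue stick is lifted off the desk (height (world z) of glue_stick above 0.008 m).
It fails at once if the glue stick is pinched or rammed (more than 30 N from the fingers) (contact force between the fingers and glue_stick above 30 N).
It fails at once if a bottle in the organiser is pushed 15 mm or knocked over (distance of any of ink_bottle, correction_bottle from where it was at the start of the episode above 0.015 m or angle between any of ink_bottle, correction_bottle's own z axis and vertical above 0.4 rad).
It fails at once if another thing on the desk is pushed 20 mm or more (distance of any of eraser, staple_box from where it was at the start of the episode above 0.02 m).
It also fails if it takes over 48 s, if anything falls off the work surface, if the arm or the gripper's body presses on something with over 40 N, if the wrist force passes 120 N, or if a joint passes its speed limit or range.

### The arm

A 6-joint arm with a two-finger parallel gripper is mounted at the origin on the work surface; the furniture and walls round the work are solid. World frame = base frame: x ahead of the robot, y to its left, z up, the work surface at z = 0. Lengths are in m, angles in degrees, forces in N, time in s.
With the tool pointing down it reaches from about 0.4 to 0.825 m from the base axis. Payload 7 kg.
Tool frame: the origin (TCP) lies on the centre line of the jaws, within the pads' length; the fingertips stand 19 mm ahead of it and the grasp point (between the pads) is the TCP; z points along the fingers, y is the line along which they close (so a half turn about z gives the same grasp; the last joint's range is limited). The gripper opens to 88 mm and grips with 3 to 60 N. Pads are 19 mm wide; open, the fingers measure 130 mm over their backs; the gripper's body (78 mm by 193 mm) begins 47 mm behind the grasp point.
Start: joints at [-48.81, 20.546, 0.682, 0, -70.136, -16.507], TCP at [0.282, -0.613, 0.246] pointing down, gripper open.
Joint ranges: [-176.03, 176.03], [-82.01, 121.73], [-58.28, 71.71], [-173.87, 95.51], [-174.79, -0.11], [-173.66, 173.66]. Speed limits (degrees/s): [136.94, 136.94, 172.46, 180, 180, 180].

### API

Orientations are given as [roll, pitch, yaw] about the fixed x, y, z axes, in that order (R = Rz(yaw) Ry(pitch) Rx(roll)).
In Python, from plant import * gives the robot as it stands. The module is installed in compiled form; this text tells all that it offers.
- The arm moves only by the tool play_rows, never from a script. Its argument "deltas" is a list of rows, each a list of 6 numbers: the shift along the world's x, y, z scaled (see below), then the turn, a rotation vector about the world's x, y, z scaled (see below). A call has 1 to 10 rows; each row shifts and turns the commanded pose from where the row before left it; what a row does not reach is not made up. The controller multiplies each number of a shift by 800 mm and each number of a turn by 180 degrees. A row lasts 1/10 s, in which the tool goes at most 50 mm and 8.59 degrees, less where a joint would pass 70% of its speed; a pose out of reach is approached as far as the arm can. A call with a number of a shift or a turn outside -1 to 1 is refused whole. A call with a gripper value outside its range is refused whole. "gripper" is the gripper command: -1 is shut, 1 is fully open, values between are in proportion, set as the call begins (left out, the last holds). The fingers move at their own pace and stop on an object; the grip force is fixed at half the most. Time passes only in rows, so rows that do not move let the fingers close. It gives the time, the measured TCP pose, the force, the opening and the grip force at its end, in the units of the state.
- get_obs(): the state, without advancing time (a new reading comes with each control period).
- snapshot(name): name is "side" or "top"; returns (picture, depth): 384x512x3 uint8, blue, green, red; 384x512 float32, m along the optical axis (not along the pixel's ray), 0 where there is no reading.
- camera_model(name): a dict with "fx", "fy", "cx", "cy" (pixels), "world_to_cam" (4x4, takes a point from world to camera coordinates). Camera axes: x right, y down, z forward; pixel columns grow to the right and rows downward; lengths in m; the calibration is good to about 2 mm. A picture is of the moment at which its call begins. camera_model takes no time and is no camera call.
- close_job(): hands the job in; it is judged then, once.
The state is a dict: "clock": time; "joint_pos": joint angles; "qvel": joint speeds; "tau": joint torques, N m; "tool_pos": TCP position; "orientation": TCP orientation; "force": force on the tool from outside, world axes, zero at the start; "moment": the same for the moment, N m; "opening": finger opening in m; "gripper_force": force on a finger pad.
Only numpy, scipy, OpenCV 4.12 (cv2) and the standard library are available. Lean on these libraries where they do the work, as an engineer would, in place of code of your own. Each camera call takes 0.05 s, during which the arm holds its last target. There are 200 camera calls.

## Working session

There is one attempt and no reset: what is moved stays moved. The work goes in short steps, Python scripts to look and compute and a tool call to move; the robot and the scene stay as the last step left them, time stands still between calls to the robot, and variables do not carry over. Pictures are saved under pics/ and viewed, at most 10 in all, crops included, and the job is handed in when it is done.

Besides the shell and the picture viewer there is one more tool, called as name([rows], argument=value, ...), one row to a line, values as JSON. play_rows: Moves the arm, as the interface text tells. Its arguments: {"type":"object","properties":{"deltas":{"type":"array","items":{"type":"array","items":{"type":"number","minimum":-1,"maximum":1}}},"gripper":{"type":"number"}},"required":["deltas"]}

```bash
mkdir -p pics; python3 - <<'E'
from plant import *
import cv2,numpy as np
for n in("top","side"):
    p,d=snapshot(n); cv2.imwrite(f"pics/{n}0.png",p); np.save(f"{n}0.npy",d); np.save(f"{n}0p.npy",p)
    c=camera_model(n); print(n,c["fx"],c["cx"],c["cy"],np.linalg.inv(c["world_to_cam"]).round(3).tolist())
print(get_obs())
E
```

```text
top 472.8288269581262 245.642290554601 201.94293958788586 [[0.003, -0.977, 0.213, 0.297], [-1.0, -0.003, 0.002, 0.208], [-0.001, -0.213, -0.977, 0.947], [0.0, 0.0, 0.0, 1.0]]
side 409.12117518713956 252.61477431547692 194.89390714503034 [[-0.895, -0.224, 0.387, 0.167], [-0.447, 0.456, -0.77, 0.889], [-0.004, -0.861, -0.508, 0.475], [0.0, 0.0, 0.0, 1.0]]
{'clock': 0.1, 'joint_pos': array([-4.88108850e+01,  2.05886704e+01,  6.39283221e-01, -1.82927200e-02,
       -7.01344752e+01, -1.65057989e+01]), 'qvel': array([ 0.07731861, -0.10381054,  0.12685424,  0.14823617,  0.039262  ,
        0.06904099]), 'tau': array([-1.95086592e-03, -5.84162986e+01,  2.93753725e+01,  7.01541424e+00,
        1.02501560e-02, -3.20630375e-05]), 'tool_pos': array([ 0.28168629, -0.61297476,  0.24470145]), 'orientation': array([ 1.79914707e+02, -7.34013407e-03, -1.55322907e+02]), 'force': array([-0.64486787, -0.71170026,  0.15613976]), 'moment': array([0.0082429 , 0.00206706, 0.02149126]), 'gripper_force': 0.0, 'opening': 0.08765685295863872}
```

View pics/top0.png

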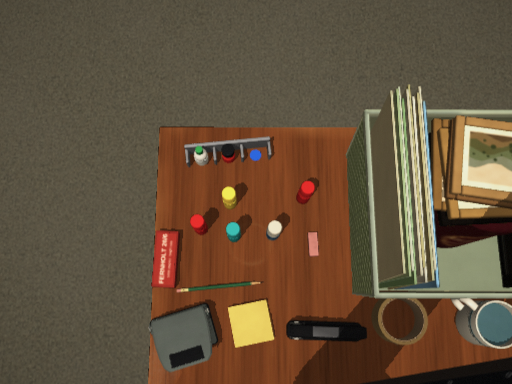

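View pics/side0.png

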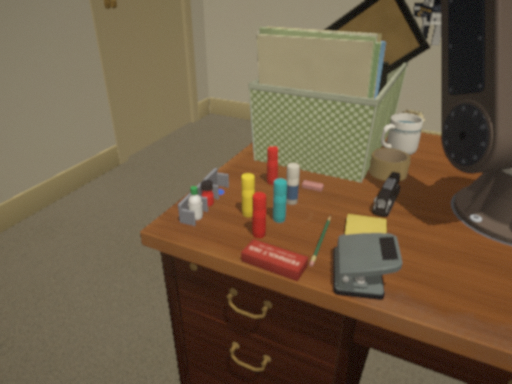

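The top view shows the cream stick at (274,230), the blue dot at (255,155) in the right-hand bay, and the bottles at (200,155) and (228,153). Decoys stand at (229,197), (233,232), (306,190) and (198,225), and the eraser is at (313,244).

```bash
cat > h.py <<'E'
from plant import *
import cv2,numpy as np
def ray(n,u,v,z):
    c=camera_model(n);T=np.linalg.inv(c["world_to_cam"])
    d=T[:3,:3]@np.array([(u-c["cx"])/c["fx"],(v-c["cy"])/c["fy"],1]);o=T[:3,3]
    return o+d*(z-o[2])/d[2]
def cloud(n,d):
    c=camera_model(n);T=np.linalg.inv(c["world_to_cam"])
    v,u=np.mgrid[:d.shape[0],:d.shape[1]]
    P=np.stack([(u-c["cx"])/c["fx"]*d,(v-c["cy"])/c["fy"]*d,d],-1)
    return P@T[:3,:3].T+T[:3,3]
E
python3 - <<'E'
from h import *
p=np.load("top0p.npy");d=np.load("top0.npy");P=cloud("top",d)
hsv=cv2.cvtColor(p,cv2.COLOR_BGR2HSV)
# things above table, clusters
x,y,z=P[...,0],P[...,1],P[...,2]
m=((z>0.006)&(z<0.12)&(x>0.3)&(x<0.72)&(y>0.02)&(y<0.45)&(d>0)).astype(np.uint8)
n,l,s,c=cv2.connectedComponentsWithStats(m)
for i in range(1,n):
    if s[i,4]<15: continue
    k=l==i; zt=np.percentile(z[k],97); t=k&(z>zt-.006)
    v,u=np.nonzero(t); print(s[i],c[i].round(1),"ztop",zt.round(3),"top c",P[t].mean(0).round(4),"min",P[k].min(0).round(3),"max",P[k].max(0).round(3), p[t].mean(0).round())
b=cv2.inRange(hsv,(105,150,100),(125,255,255));b[:140]=0;b[170:]=0
M=cv2.moments(b,True);u,v=M["m10"]/M["m00"],M["m01"]/M["m00"];print("dot",M["m00"],u,v,ray("top",u,v,0))
rail=((z>.038)&(z<.052)&(x>.5)&(y>.15)&(y<.45)&(d>0)); 
v,u=np.nonzero(rail&(np.mgrid[:384,:512][0]<160)); 
Q=P[v,u];g=p[v,u].max(1).astype(int)-p[v,u].min(1)<30;Q=Q[g];print(len(Q));f=cv2.fitLine(Q[:,:2].astype(np.float32),cv2.DIST_HUBER,0,.01,.01).ravel();print(f,Q[Q[:,1].argmin()],Q[Q[:,1].argmax()])
big=cv2.resize(p[125:260,150:330],None,fx=4,fy=4,interpolation=cv2.INTER_CUBIC);cv2.imwrite("pics/c0.png",big)
E
```

```text
[ 184  136   87   30 1297] [224.  148.6] ztop 0.069 top c [0.5927 0.3019 0.0705] min [0.578 0.16  0.006] max [0.631 0.334 0.075] [ 75. 144.  61.]
[296 180  19  23 286] [305.  191.1] ztop 0.093 top c [0.5132 0.0948 0.0897] min [0.5   0.082 0.006] max [0.528 0.108 0.093] [ 39.  42. 213.]
[222 186  15  23 266] [228.8 196.6] ztop 0.092 top c [0.5019 0.2425 0.0895] min [0.489 0.229 0.006] max [0.514 0.255 0.094] [ 79. 215. 227.]
[190 214  18  20 258] [198.3 223.4] ztop 0.092 top c [0.4487 0.3001 0.0898] min [0.436 0.287 0.008] max [0.461 0.312 0.095] [ 41.  45. 215.]
[226 221  15  21 235] [232.9 230.8] ztop 0.093 top c [0.4347 0.234  0.0899] min [0.422 0.221 0.006] max [0.448 0.246 0.094] [162. 174.  61.]
[266 220  16  20 242] [273.3 229.3] ztop 0.092 top c [0.4378 0.1572 0.0897] min [0.424 0.145 0.007] max [0.45  0.171 0.093] [181. 210. 221.]
[ 151  230   29   58 1362] [165.1 258.4] ztop 0.025 top c [0.386  0.3678 0.0222] min [0.331 0.343 0.006] max [0.442 0.392 0.027] [ 60.  74. 184.]
[308 232  11  24 231] [312.7 243.5] ztop 0.014 top c [0.4171 0.0766 0.011 ] min [0.394 0.066 0.006] max [0.44  0.086 0.017] [110. 126. 202.]
[230 283   8   4  17] [233.3 284.2] ztop 0.009 top c [0.3369 0.2337 0.0072] min [0.333 0.226 0.006] max [0.339 0.24  0.009] [48. 79. 46.]
[179 285  33   7  67] [194.8 287.7] ztop 0.009 top c [0.3298 0.3089 0.0075] min [0.323 0.277 0.006] max [0.335 0.339 0.01 ] [ 64. 102.  95.]
[213 284  16   4  32] [220.3 285.3] ztop 0.01 top c [0.3346 0.2592 0.0076] min [0.331 0.244 0.006] max [0.337 0.273 0.011] [45. 75. 45.]
[245 299  22   5  58] [258.2 301.9] ztop 0.015 top c [0.303  0.1853 0.0128] min [0.301 0.17  0.01 ] max [0.309 0.211 0.015] [ 84. 176. 206.]
dot 91.0 255.03296703296704 154.54945054945054 [0.60512785 0.19067367 0.        ]
407
[ 0.11353334 -0.9935342   0.6160971   0.24855079] [0.62837946 0.16324551 0.04259509] [0.60942844 0.33440793 0.04095184]
```

View pics/c0.png

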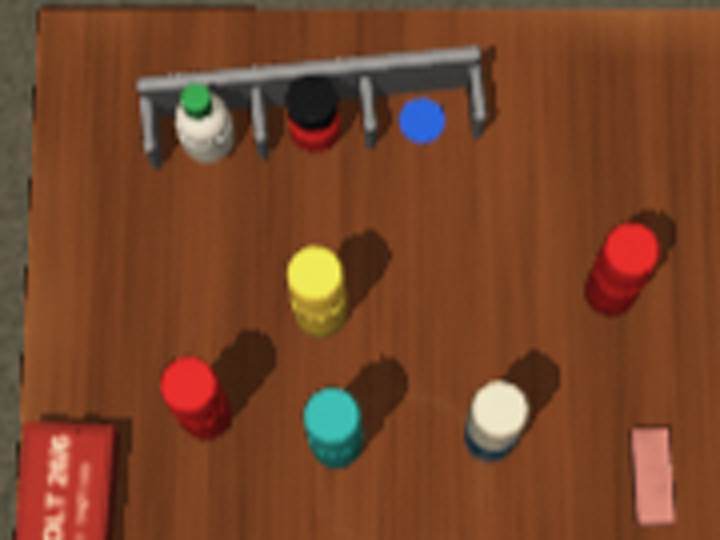

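The crop confirms the layout: the cream stick is clear, and the dot's bay is the right-hand one. Next I'll check for tall obstacles on the arm's way in.

```bash
python3 - <<'E'
from h import *
for n in("top","side"):
    P=cloud(n,np.load(n+"0.npy"))
    for u,v in ([(405,318),(489,323),(325,330),(250,322),(185,335),(186,355),(355,160),(360,290),(400,90),(500,378)] if n=="top" else [(470,120),(475,20),(500,210),(480,230),(405,130),(320,60),(360,110)]):
        print(n,u,v,P[v,u].round(3))
    Q=P.reshape(-1,3);Q=Q[(Q[:,2]>.05)&(Q[:,2]<.9)&(abs(Q[:,0])<.9)&(abs(Q[:,1])<.6)]
    H={}
    for q in Q: 
        k=tuple((q[:2]//.1).astype(int));H[k]=max(H.get(k,0),q[2])
    print({k:round(float(z),2) for k,z in sorted(H.items())})
E
```

```text
top 405 318 [ 0.273 -0.101 -0.001]
top 489 323 [ 0.267 -0.225  0.075]
top 325 330 [0.252 0.063 0.043]
top 250 322 [0.265 0.201 0.013]
top 185 335 [0.243 0.32  0.054]
top 186 355 [0.209 0.316 0.06 ]
top 355 160 [0.562 0.006 0.101]
top 360 290 [0.324 0.004 0.084]
top 400 90 [ 1.107 -0.381 -0.739]
top 500 378 [0.239 0.002 0.54 ]
{(np.int64(1), np.int64(0)): 0.3, (np.int64(1), np.int64(2)): 0.06, (np.int64(1), np.int64(3)): 0.07, (np.int64(2), np.int64(-3)): 0.1, (np.int64(2), np.int64(-2)): 0.1, (np.int64(2), np.int64(-1)): 0.55, (np.int64(2), np.int64(0)): 0.56, (np.int64(2), np.int64(2)): 0.07, (np.int64(2), np.int64(3)): 0.07, (np.int64(3), np.int64(-3)): 0.2, (np.int64(3), np.int64(-2)): 0.21, (np.int64(3), np.int64(-1)): 0.33, (np.int64(3), np.int64(0)): 0.33, (np.int64(4), np.int64(-3)): 0.22, (np.int64(4), np.int64(-2)): 0.3, (np.int64(4), np.int64(-1)): 0.33, (np.int64(4), np.int64(0)): 0.33, (np.int64(4), np.int64(1)): 0.09, (np.int64(4), np.int64(2)): 0.1, (np.int64(4), np.int64(3)): 0.09, (np.int64(5), np.int64(-2)): 0.3, (np.int64(5), np.int64(-1)): 0.34, (np.int64(5), np.in
[... 1231 characters left out ...]
4(-2)): 0.21, (np.int64(3), np.int64(-1)): 0.33, (np.int64(3), np.int64(0)): 0.33, (np.int64(4), np.int64(-4)): 0.37, (np.int64(4), np.int64(-3)): 0.33, (np.int64(4), np.int64(-1)): 0.33, (np.int64(4), np.int64(0)): 0.33, (np.int64(4), np.int64(1)): 0.09, (np.int64(4), np.int64(2)): 0.09, (np.int64(4), np.int64(3)): 0.09, (np.int64(5), np.int64(-4)): 0.32, (np.int64(5), np.int64(-3)): 0.32, (np.int64(5), np.int64(-1)): 0.33, (np.int64(5), np.int64(0)): 0.33, (np.int64(5), np.int64(1)): 0.09, (np.int64(5), np.int64(2)): 0.09, (np.int64(5), np.int64(3)): 0.07, (np.int64(6), np.int64(-1)): 0.32, (np.int64(6), np.int64(0)): 0.3, (np.int64(6), np.int64(2)): 0.06, (np.int64(6), np.int64(3)): 0.07}
```

Plan: straddle the stick with the open gripper, tool y along the push direction and the tool leaning back about 36°. The rear finger's inner face then pushes low, while the body stays above the stick's top and fits between the decoys. First I'll lift and carry the hand over.

play_rows([
  [0, 0, 0.06, 0, 0, 0],
  [0, 0, 0.06, 0, 0, 0],
  [0, 0, 0.06, 0, 0, 0],
  [0, 0, 0.06, 0, 0, 0],
  [0.034, 0.041, 0, 0, 0, 0.025],
  [0.034, 0.041, 0, 0, 0, 0.025],
  [0.034, 0.041, 0, 0, 0, 0.025],
  [0.034, 0.041, 0, 0, 0, 0.025],
  [0.034, 0.041, 0, 0, 0, 0.025],
  [0.034, 0.041, 0, 0, 0, 0.025],
], gripper=1)

```text
clock: 1.1
tool_pos: [0.4458, -0.4149, 0.4373]
orientation: [180.0, 0.0, -128.1]
force: [0.6, -0.7, 0.3]
opening: 0.0875
gripper_force: 0.0
```

play_rows([
  [0.034, 0.041, 0, 0, 0, 0.025],
  [0.034, 0.041, 0, 0, 0, 0.025],
  [0, 0.055, 0, 0, 0, 0.025],
  [0, 0.055, 0, 0, 0, 0.025],
  [0, 0.055, 0, 0, 0, 0.025],
  [0, 0.055, 0, 0, 0, 0.025],
  [0, 0.055, 0, 0, 0, 0.025],
  [0, 0.055, 0, 0, 0, 0.025],
  [0, 0.055, 0, 0, 0, 0.025],
  [0, 0.055, 0, 0, 0, 0.025],
])

```text
clock: 2.1
tool_pos: [0.4988, 0.0028, 0.4375]
orientation: [180.0, 0.0, -83.1]
force: [1.3, -0.1, 0.2]
opening: 0.0879
gripper_force: 0.0
```

play_rows([
  [-0.019, 0.048, 0, 0, 0, 0.025],
  [-0.019, 0.048, 0, 0, 0, 0],
  [-0.019, 0.048, 0, 0, 0, 0],
  [-0.019, 0.048, 0, 0, 0, 0],
  [0, 0, 0, 0.008, -0.039, 0],
  [0, 0, 0, 0.008, -0.039, 0],
  [0, 0, 0, 0.008, -0.039, 0],
  [0, 0, 0, 0.008, -0.039, 0],
  [0, 0, 0, 0.008, -0.039, 0],
  [0, 0, 0, 0, 0, 0],
])

```text
clock: 3.1
tool_pos: [0.4357, 0.1508, 0.4311]
orientation: [-144.2, -0.1, -78.6]
force: [-0.2, -0.3, -0.0]
opening: 0.0876
gripper_force: 0.0
```

```bash
python3 - <<'E'
from h import *
from scipy.spatial.transform import Rotation as R
for n in("side",):
    p,d=snapshot(n); cv2.imwrite(f"pics/{n}1.png",p)
o=get_obs();print(o["tool_pos"],o["joint_pos"].round(1));print(R.from_euler("xyz",o["orientation"],degrees=True).as_matrix().round(3))
E
```

```text
[0.43679448 0.15266721 0.43465157] [ 64.2 -27.2 -41.   33.4 -57.5 -66.5]
[[ 0.198 -0.796  0.572]
 [-0.98  -0.159  0.117]
 [-0.002 -0.584 -0.812]]
```

View pics/side1.png

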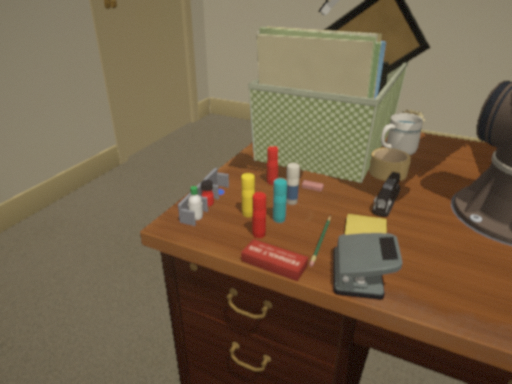

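The side view shows nothing disturbed, and the hand is above the frame. I'll lower it to just above the stick's top and look.

play_rows([
  [-0.001, 0.002, -0.059, 0, 0, 0],
  [-0.001, 0.002, -0.059, 0, 0, 0],
  [-0.001, 0.001, -0.059, 0, 0, 0],
  [0, 0, -0.059, 0, 0, 0],
  [0, 0, -0.059, 0, 0, 0],
  [0, 0, -0.055, 0, 0, 0],
  [0, 0, 0, 0, 0, 0],
])

```text
clock: 3.85
tool_pos: [0.4741, 0.1679, 0.2282]
orientation: [-150.6, 0.5, -78.7]
force: [0.3, -0.5, -0.3]
opening: 0.0876
gripper_force: 0.0
```

```bash
python3 - <<'E'
from h import *
I=[]
for n in("side","top"):
    p,d=snapshot(n); I.append(p)
cv2.imwrite("pics/b2.png",cv2.resize(np.hstack(I),None,fx=.78,fy=.78,interpolation=cv2.INTER_AREA))
o=get_obs();print(o["tool_pos"],o["orientation"],o["joint_pos"].round(1))
E
```

```text
[0.47318536 0.16781471 0.23021451] [-150.39497977    0.55481663  -78.64895073] [ 48.6 -11.4 -58.   43.5 -25.1 -74.4]
```

View pics/b2.png

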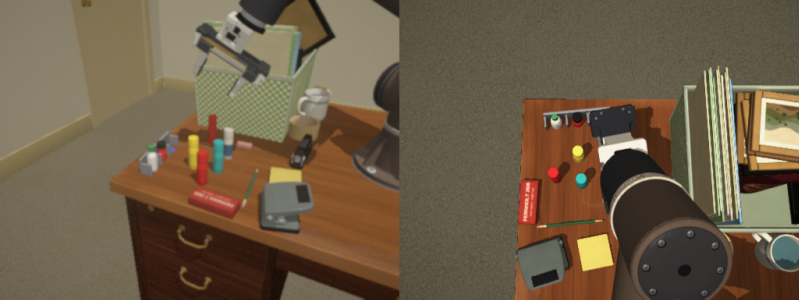

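The hand stopped at z=0.23 because joint 3 is at its -58° limit; the side view shows it hovering over the stick. I'll fit a kinematic model to see which tilts can be reached.

```bash
cat > kin.py <<'E'
import numpy as np, itertools
from scipy.spatial.transform import Rotation as R
from scipy.optimize import least_squares
D=[([-48.811,20.589,.639,-.018,-70.134,-16.506],[.28169,-.61297,.2447],[179.915,-.0073,-155.323]),
([64.2,-27.2,-41.,33.4,-57.5,-66.5],[.43679,.15267,.43465],None),
([48.6,-11.4,-58.,43.5,-25.1,-74.4],[.47319,.16781,.23021],[-150.395,.555,-78.649])]
M1=np.array([[.198,-.796,.572],[-.98,-.159,.117],[-.002,-.584,-.812]])
def rot(a,d): return R.from_euler(a,d,degrees=True).as_matrix()
def frames(q,s4):
    A=rot("z",q[0])@rot("y",q[1]);F=rot("z",q[0])@rot("y",q[1]-q[2]);G=F@rot("x",s4*q[3]);H=G@rot("y",-q[4]);return A,F,G,H
def ori(q,s4,s6,c): return frames(q,s4)[3]@rot("y",90)@rot("z",s6*q[5]+c)
def rows(q,s4):
    A,F,G,H=frames(q,s4)
    return np.c_[[0,0,1],A[:,2],F[:,0],G[:,1],H[:,0]]
E
python3 - <<'E'
from kin import *
Ms=[R.from_euler("xyz",D[0][2],degrees=True).as_matrix(),M1,R.from_euler("xyz",D[2][2],degrees=True).as_matrix()]
for s4 in(1,-1):
    B=np.vstack([rows(q,s4) for q,_,_ in D]);y=np.hstack([p for _,p,_ in D])
    x,res,_,_=np.linalg.lstsq(B,y,rcond=None);print(s4,x.round(4),abs(B@x-y).max())
    for s6,c in itertools.product((1,-1),(0,90,180,-90)):
        e=[R.from_matrix(ori(q,s4,s6,c).T@M).magnitude()*57 for (q,_,_),M in zip(D,Ms)]
        if max(e)<30: print(s4,s6,c,e)
E
```

```text
1 [ 0.2764  0.2226  0.6165 -0.1633 -0.1587] 0.19439385671004122
-1 [ 0.1991  0.6014  0.4637 -0.1918  0.359 ] 0.0002176703946952796
-1 -1 -90 [0.0005005898417647389, 0.041740288683723654, 0.0733732748999679]
```

```bash
cat >> kin.py <<'E'
x0=np.array([.1991,.6014,.4637,-.1918,.359])
lo=np.array([-176,-82,-58.2,-173.8,-174.7,-173.6])+.5;hi=np.array([176,121.7,71.7,95.5,-.2,173.6])-.5
def fk(q): return rows(q,-1)@x0, ori(q,-1,-1,-90)
S=[[48,-11,-57,43,-25,-74],[64,-27,-41,33,-57,-66],[40,0,-30,0,-60,-60],[20,0,-30,60,-60,0],[60,-30,-50,-60,-90,0],[0,20,-20,90,-90,100],[100,-20,-40,-120,-90,50]]
def ik(p,M,seeds=S):
    best=None
    def f(q):
        a,b=fk(q);return np.r_[(a-p)*10,R.from_matrix(b.T@M).as_rotvec()*2]
    for s in seeds:
        r=least_squares(f,np.clip(s,lo+.1,hi-.1),bounds=(lo,hi),x_scale=30,max_nfev=150)
        if best is None or r.cost<best[0]: best=(r.cost,r.x)
        if best[0]<1e-8: break
    return best
def pose(head,tilt,az=0,flip=0):
    # tool y along heading (deg), axis leaning so that tips go toward heading+az
    M=rot("z",head-90+flip)@rot("x",180)
    a=np.radians(head+az);return R.from_rotvec(np.radians(tilt)*np.array([np.sin(a),-np.cos(a),0])).as_matrix()@M
E
python3 - <<'E'
from kin import *
st=np.array([.4378,.1572]);g=np.array([.606,.191]);
h=np.r_[np.cos(np.radians(11.4)),np.sin(np.radians(11.4))]
for f in (0,.3,.6,1):
    for t in (0,10,15,20,25,30,35):
        M=pose(11.4,t); low=.004
        s=np.sin(np.radians(t)); tipz=low+.065*s
        c=np.r_[st+f*(g-st)-.0135*h, tipz-.044*s]  # contact corner
        yb=M[:,1]*np.sign(-(M[:2,1]@h))  # toward rear
        p=c-.044*yb-.019*M[:,2]
        b=ik(p,M);print(f,t,p.round(3),"cost%.1e"%b[0],b[1].round(0))
E
```

```text
0 0 [0.468 0.163 0.023] cost4.4e-25 [ 42.  19. -37.  -0. -34. -31.]
0 10 [0.464 0.162 0.034] cost5.4e-30 [ 45.  14. -52.  19. -17. -52.]
0 15 [0.461 0.162 0.039] cost4.2e-03 [ 43.  11. -58.  32. -11. -63.]
0 20 [0.459 0.161 0.044] cost2.9e-02 [ 43.  10. -58.  29. -11. -60.]
0 25 [0.456 0.161 0.049] cost7.6e-02 [ 43.   9. -58.  25.  -9. -54.]
0 30 [0.453 0.16  0.053] cost2.7e-02 [  -2.    9.  -52. -157.   -3.  169.]
0 35 [0.449 0.16  0.057] cost1.2e-02 [   2.    8.  -47. -132.   -4.  140.]
0.3 0 [0.518 0.173 0.023] cost3.7e-19 [ 39.  23. -30.  -0. -37. -28.]
0.3 10 [0.514 0.173 0.034] cost5.8e-23 [ 42.  17. -44.  15. -20. -44.]
0.3 15 [0.512 0.172 0.039] cost1.4e-04 [ 35.  14. -58.  52.  -7. -75.]
0.3 20 [0.509 0.172 0.044] cost1.5e-02 [ 36.  13. -58.  49.  -7. -72.]
0.3 25 [0.506 0.171 0.049] cost5.3e-02 [ 36.  12. -58.  46.  -6. -69.]
0.3 30 [0.503 0.17  0.053] cost2.5e-02 [  -1.   12.  -48. -162.   -2.  173.]
0.3 35 [0.5   0.17  0.057] cost1.4e-02 [   0.   12.  -44. -141.   -5.  150.]
0.6 0 [0.569 0.184 0.023] cost4.1e-24 [ 37.  26. -24.  -0. -40. -25.]
0.6 10 [0.565 0.183 0.034] c
[... 227 characters left out ...]
02 [  19.   15.  -58.   95.   -4. -102.]
0.6 30 [0.554 0.18  0.053] cost8.1e-02 [  20.   14.  -58.   95.   -5. -103.]
0.6 35 [0.55  0.18  0.057] cost1.6e-02 [   0.   15.  -41. -149.   -5.  159.]
1 0 [0.636 0.197 0.023] cost4.2e-27 [ 34.  31. -14.   0. -44. -23.]
1 10 [0.632 0.196 0.034] cost1.7e-22 [ 36.  26. -27.   9. -28. -32.]
1 15 [0.63  0.196 0.039] cost2.1e-23 [ 37.  24. -35.  21. -18. -44.]
1 20 [0.627 0.195 0.044] cost6.8e-04 [  17.   21.  -51.   95.   -2. -100.]
1 25 [0.624 0.195 0.049] cost1.8e-02 [  18.   20.  -51.   95.   -3. -101.]
1 30 [0.621 0.194 0.053] cost2.8e-02 [   1.   21.  -36. -165.   -1.  173.]
1 35 [0.617 0.193 0.057] cost1.8e-02 [   1.   20.  -37. -160.   -4.  169.]
```

```bash
python3 - <<'E'
from kin import *
for p in ([.44,.16,.045],[.50,.18,.045],[.60,.19,.045]):
  for t in (28,38,48):
    o=[]
    for az in range(0,360,30):
        ok=0
        for fl in (0,90,180):
            b=ik(np.array(p),pose(11.4,t,az,fl),S[:5])
            if b[0]<1e-6: ok=1;break
        o.append(f"{az}:{'Y' if ok else '-'}"+(str(b[1][:5].round().astype(int).tolist()) if ok and t==38 else ""))
    print(p,t,*o)
E
```

```text
[0.44, 0.16, 0.045] 28 0:- 30:- 60:Y 90:Y 120:Y 150:Y 180:Y 210:Y 240:Y 270:Y 300:- 330:-
[0.44, 0.16, 0.045] 38 0:- 30:Y[18, 9, -40, -68, -15] 60:Y[8, 16, -31, -59, -40] 90:Y[9, 23, -21, -47, -58] 120:Y[15, 30, -13, -36, -71] 150:Y[23, 34, -7, -25, -80] 180:Y[33, 37, -7, -13, -82] 210:Y[43, 36, -14, -1, -78] 240:Y[53, 33, -26, 12, -68] 270:Y[61, 27, -43, 29, -54] 300:- 330:-
[0.44, 0.16, 0.045] 48 0:- 30:Y 60:Y 90:Y 120:Y 150:Y 180:Y 210:Y 240:Y 270:Y 300:- 330:-
[0.5, 0.18, 0.045] 28 0:- 30:Y 60:Y 90:Y 120:Y 150:Y 180:Y 210:Y 240:Y 270:Y 300:Y 330:-
[0.5, 0.18, 0.045] 38 0:- 30:Y[21, 13, -34, -63, -14] 60:Y[10, 19, -25, -57, -40] 90:Y[10, 27, -15, -46, -59] 120:Y[15, 33, -5, -35, -74] 150:Y[23, 38, 1, -24, -84] 180:Y[32, 41, 2, -12, -87] 210:Y[41, 40, -5, 0, -83] 240:Y[50, 37, -18, 14, -72] 270:Y[57, 31, -36, 31, -56] 300:Y[53, 23, -57, 66, -41] 330:-
[0.5, 0.18, 0.045] 48 0:- 30:Y 60:Y 90:Y 120:Y 150:Y 180:Y 210:Y 240:Y 270:Y 300:- 330:-
[0.6, 0.19, 0.045] 28 0:- 30:Y 60:Y 90:Y 120:Y 150:Y 180:Y 210:Y 240:Y 270:Y 300:Y 330:-
[0.6, 0.19, 0.045] 38 0:- 30:Y[20, 20, -25, -55, -16] 60:Y[11, 25, -14, -53, -43] 90:Y[10, 33, -2, -43, -64] 120:Y[14, 40, 9, -34, -80] 150:Y[21, 46, 17, -23, -92] 180:Y[29, 48, 17, -11, -95] 210:Y[37, 47, 9, 3, -90] 240:Y[44, 43, -6, 17, -77] 270:Y[49, 36, -25, 34, -59] 300:Y[45, 28, -47, 69, -41] 330:-
[0.6, 0.19, 0.045] 48 0:- 30:Y 60:Y 90:Y 120:Y 150:Y 180:Y 210:Y 240:Y 270:Y 300:Y 330:-
```

Leaning straight back is out of reach, but leaning back to the right (tips toward heading +30..60°) works. I'll check the clearances for the tool geometry.

```bash
cat > clr.py <<'E'
from kin import *
st=np.array([.4378,.1572]);g=np.array([.6045,.191])
ox=np.array([.9935,.1135]);oy=np.array([-.1135,.9935]);oo=np.array([.5938,.2457])
def box(c,a,hx,hy,h): return lambda P:_b(P,np.array(c),a,hx,hy,h)
def _b(P,c,a,hx,hy,h):
    a=np.radians(a);q=P[:,:2]-c;u=np.abs(q@[np.cos(a),np.sin(a)])-hx;v=np.abs(q@[-np.sin(a),np.cos(a)])-hy;w=P[:,2]-h
    k=np.c_[u,v,w];return np.linalg.norm(np.maximum(k,0),axis=1)+np.minimum(k.max(1),0)
def cyl(c,r,h): return lambda P:_c(P,np.array(c),r,h)
def _c(P,c,r,h):
    k=np.c_[np.linalg.norm(P[:,:2]-c,axis=1)-r,P[:,2]-h];return np.linalg.norm(np.maximum(k,0),axis=1)+np.minimum(k.max(1),0)
loc=lambda x,y:oo+x*ox+y*oy
O={"turq":cyl((.4347,.234),.0135,.091),"yel":cyl((.5019,.2425),.0135,.091),"redR":cyl((.5132,.0948),.0135,.091),"redL":cyl((.4487,.3001),.0135,.091),
"ink":cyl(loc(.005,0),.0135,.055),"corr":cyl(loc(.005,.056),.0135,.072),"rail":box(loc(.0235,0),6.5,.0035,.087,.045),
"basket":box((.83,-.47),0,.5,.5,.34),"pad":box((.265,.2),0,.045,.045,.016),"stapler":box((.252,.055),0,.02,.085,.045),"punch":box((.23,.31),0,.06,.06,.07),"eraser":box((.417,.0766),5,.0095,.024,.011),"desk":lambda P:P[:,2]}
for i,y in enumerate((-.084,-.028,.028,.084)): O[f"div{i}"]=box(loc(.006,y),6.5,.014,.003,.034)
def gridbox(x0,x1,y0,y1,z0,z1,n=(7,13,9)):
    return np.stack(np.meshgrid(np.linspace(x0,x1,n[0]),np.linspace(y0,y1,n[1]),np.linspace(z0,z1,n[2])),-1).reshape(-1,3)
w=.044
BODY=gridbox(-.039,.039,-.0965,.0965,-.17,-.047)
# rear finger = +y side of the tool
FR=gridbox(-.0095,.0095,w,w+.021,-.047,.019,(4,4,14));FF=gridbox(-.0095,.0095,-w-.021,-w,-.047,.019,(4,4,14))
def mk(head,t,az):
    h=np.r_[np.cos(np.radians(head)),np.sin(np.radians(head)),0];l=np.r_[-h[1],h[0],0]
    a=np.radians(az);t=np.radians(t);z=np.sin(t)*(np.cos(a)*h+np.sin(a)*l)-np.r_[0,0,np.cos(t)]
    b=np.arctan2(l@z,np.cos(t));x=-(l*np.cos(b)+np.r_[0,0,np.sin(b)]);y=np.cross(z,x);return np.c_[x,y,z],h,l
def tcp(M,h,l,s,low,lat=0,gap=0):
    # contact at bottom inner edge middle of the rear finger; returns tcp, contact height
    c0=np.r_[0,w,.019];lows=min((M@np.r_[sx*.0095,w+e,.019])[2] for sx in(1,-1) for e in(0,.021))
    z=low-lows;p=np.r_[s-(.0135+gap)*h[:2]+lat*l[:2],0]-M@c0;p[2]=z
    return p,z+(M@c0)[2]
def links(q):
    A,F,G,H=frames(q,-1);e=x0[0]*np.r_[0,0,1]+x0[1]*A[:,2];f=e+x0[2]*F[:,0];k=f+x0[3]*G[:,1]
    tt=k+ (x0[4]-.17)*H[:,0]
    return [(e,f,.07),(f,k,.065),(k,tt,.05)]
def clear(M,p,s,q=None):
    r={}
    P=np.vstack([BODY,FR,FF])@M.T+p
    for n,f in O.items(): r[n]=f(P).min()
    r["stick"]=cyl(s,.0135,.0905)(np.vstack([BODY,FF])@M.T+p).min()
    if q is not None:
        for a,b,rad in links(q):
            L=a+(b-a)*np.linspace(0,1,20)[:,None]
            for n in("basket","redR","punch","stapler","desk","turq","yel"): r[n+"A"]=min(r.get(n+"A",9),O[n](L).min()-rad)
    return r
E
python3 - <<'E'
from clr import *
for head in(11.4,):
 for t in (36,40,44,48):
  for az in (25,35,45,55):
    M,h,l=mk(head,t,az);mn={};bad=0;qs=None
    for f,gap in((0,.012),(0,0),(.25,0),(.5,0),(.75,0),(1,0)):
        s=st+f*(g-st);p,c=tcp(M,h,l,s,.003,0,gap)
        b=ik(p,M,[qs] if qs is not None else S);bad=max(bad,b[0])
        if b[0]<1e-6: qs=b[1]
        for k,v in clear(M,p,s,b[1]).items(): mn[k]=min(mn.get(k,9),v)
    print(t,az,"ik%.0e c%.3f"%(bad,c),{k:round(float(v)*1000) for k,v in mn.items() if v<.012})
E
```

```text
36 25 ik1e-17 c0.016 {'redR': 0, 'desk': 3, 'stick': 6, 'basketA': -58}
36 35 ik7e-21 c0.016 {'redR': -5, 'rail': 6, 'basket': 5, 'desk': 3, 'stick': 7, 'basketA': -66}
36 45 ik1e-20 c0.015 {'redR': -11, 'rail': 3, 'basket': -5, 'desk': 3, 'div0': 10, 'stick': 5, 'basketA': -83}
36 55 ik1e-21 c0.014 {'redR': -13, 'rail': 3, 'basket': -13, 'desk': 3, 'div0': 2, 'stick': 4, 'basketA': -99}
40 25 ik3e-19 c0.018 {'redR': -1, 'basket': 10, 'desk': 3, 'stick': 10, 'basketA': -69}
40 35 ik6e-21 c0.017 {'redR': -10, 'rail': 10, 'basket': -8, 'desk': 3, 'stick': 9, 'basketA': -78}
40 45 ik3e-21 c0.016 {'redR': -11, 'rail': 2, 'basket': -19, 'desk': 3, 'div0': 11, 'stick': 8, 'basketA': -98}
40 55 ik2e-21 c0.015 {'redR': -10, 'rail': 2, 'basket': -24, 'desk': 3, 'div0': 3, 'stick': 6, 'basketA': -110}
44 25 ik2e-24 c0.019 {'redR': -6, 'basket': -2, 'desk': 3, 'basketA': -75}
44 35 ik7e-19 c0.018 {'redR': -11, 'basket': -21, 'desk': 3, 'basketA': -93}
44 45 ik2e-21 c0.017 {'redR': -11, 'rail': 2, 'basket': -33, 'eraser': 12, 'desk': 3, 'div0': 11, 'stick': 12, 'basketA': -109}
44 55 ik1e-21 c0.015 {'redR': -9, 'rail': 2, 'basket': -37, 'eraser': 11, 'desk': 3, 'div0': 4, 'stick': 8, 'basketA': -125}
48 25 ik8e-25 c0.020 {'redR': -6, 'basket': -15, 'desk': 3, 'basketA': -88}
48 35 ik2e-19 c0.019 {'redR': -10, 'basket': -35, 'desk': 3, 'basketA': -111}
48 45 ik2e-21 c0.018 {'redR': -12, 'rail': 4, 'basket': -46, 'eraser': 9, 'desk': 3, 'div0': 11, 'basketA': -125}
48 55 ik6e-22 c0.016 {'redR': -13, 'rail': 1, 'basket': -49, 'eraser': 7, 'desk': 3, 'div0': 6, 'basketA': -137}
```

```bash
cat > srch.py <<'E'
from clr import *
import sys
def fing(o):
    a=gridbox(-.0095,.0095,o/2,o/2+.021,-.047,.019,(4,4,14));b=a*[1,-1,1];return a,b
def evalM(M,o,fi,edge,head,path,low=.003,need=None):
    h=np.r_[np.cos(np.radians(head)),np.sin(np.radians(head)),0]
    fs=fing(o);sg=1 if fi==0 else -1
    V=[np.r_[sx*.0095,sg*(o/2+e),.019] for sx in(1,-1) for e in(0,.021)] # bottom verts
    allv=np.array(V+[v*[1,-1,1] for v in V])@M.T
    z=low-allv[:,2].min()
    # edges: 'x+','x-' (along y), 'in','out' (along x)
    c={"x+":np.r_[.0095,sg*(o/2+.0105),.019],"x-":np.r_[-.0095,sg*(o/2+.0105),.019],"in":np.r_[0,sg*o/2,.019],"out":np.r_[0,sg*(o/2+.021),.019]}[edge]
    d=M@(np.r_[0,1,0] if edge[0]=="x" else np.r_[1,0,0])
    n=abs(d[:2]@h[:2])/np.linalg.norm(d[:2])
    if n>.35: return None
    ch=z+(M@c)[2]
    if ch>.019: return None
    r=9
    for s in path:
        p=np.r_[s-.0135*h[:2],0]-M@c;p[2]=z
        if cyl(s,.0135,.0905)(fs[fi]@M.T+p).min()<-.0015: return None
        P=np.vstack([BODY,fs[1-fi]])@M.T+p
        r=min(r,cyl(s,.0135,.0905)(P).min())
        if r<.003: return None
        P=np.vstack([P,fs[fi]@M.T+p])
        for k,f in O.items():
            if k!="desk": r=min(r,f(P).min())
        r=min(r,P[:,2].min())if 0 else r
        if r<-.01: return None
    return r,ch,n
E
cat > run.py <<'E'
from srch import *
res=[]
for m in(.155,.172,.19,.20):
  wp=np.array([.51,m])
  fin=g
  path=[st+(wp-st)*k for k in(0,.33,.66,1)]+[wp+(fin-wp)*k for k in(.25,.5,.75,1)]
  for t in(30,36,42,48):
    for az in(-110,-100,-90,-80,-70,-60):
      M0=pose(11.4,t,az)
      for yw in range(0,180,10):
        z=M0[:,2];M=R.from_rotvec(np.radians(yw)*z).as_matrix()@M0
        for o in(0,.03,.06,.088):
          for fi in(0,1):
            for e in("x+","x-","in","out"):
              r=evalM(M,o,fi,e,11.4,path)
              if r: res.append((r[0],m,t,az,yw,o,fi,e,r[1],r[2]))
res.sort(key=lambda a:-a[0])
for r in res[:25]: print([round(float(x),4) if not isinstance(x,str) else x for x in r])
print(len(res))
E
time timeout 560 python3 run.py
```

```text
0
real	0m6.580s
user	0m6.922s
sys	0m0.123s
```

```bash
cat > run2.py <<'E'
from srch import *
import srch, collections
ONLY=["rail","div0","div1","div2","ink","corr","basket"]
full=dict(O)
path=[st,st+(g-st)*.5,g]
res=[]
for k in list(O):
    if k not in ONLY: O.pop(k)
for t in(30,36,42,48,54):
  for az in(-120,-105,-90,-80,-70,-60,-50):
    M0=pose(11.4,t,az)
    for yw in range(0,180,6):
      M=R.from_rotvec(np.radians(yw)*M0[:,2]).as_matrix()@M0
      for o in(0,.03,.06,.088):
        for fi in(0,1):
          for e in("x+","x-","in","out"):
            r=evalM(M,o,fi,e,11.4,path)
            if r: res.append((r[0],t,az,yw,o,fi,e,r[1],r[2]))
res.sort(key=lambda a:-a[0]);print(len(res))
print(collections.Counter((r[1],r[2]) for r in res if r[0]>.002))
for r in res[:12]: print([round(float(x),4) if not isinstance(x,str) else x for x in r])
E
time timeout 560 python3 run2.py
```

```text
379
Counter({(42, -50): 29, (42, -60): 24, (48, -50): 23, (36, -50): 22, (48, -60): 17, (54, -50): 15, (54, -60): 13, (36, -60): 12, (36, -70): 4, (42, -70): 2, (30, -50): 1, (36, -80): 1, (30, -80): 1})
[0.015, 54.0, -50.0, 72.0, 0.088, 0.0, 'x-', 0.0166, 0.0958]
[0.015, 54.0, -50.0, 72.0, 0.06, 0.0, 'x-', 0.0166, 0.0958]
[0.0141, 54.0, -50.0, 66.0, 0.088, 0.0, 'x-', 0.0154, 0.2418]
[0.0141, 54.0, -50.0, 66.0, 0.06, 0.0, 'x-', 0.0154, 0.2418]
[0.0139, 54.0, -50.0, 78.0, 0.06, 0.0, 'x-', 0.0177, 0.0372]
[0.0139, 54.0, -50.0, 78.0, 0.088, 0.0, 'x-', 0.0177, 0.0372]
[0.0137, 48.0, -50.0, 72.0, 0.088, 0.0, 'x-', 0.0155, 0.1543]
[0.0136, 48.0, -50.0, 78.0, 0.088, 0.0, 'x-', 0.0165, 0.0267]
[0.0136, 48.0, -50.0, 66.0, 0.06, 0.0, 'x-', 0.0144, 0.2891]
[0.0133, 48.0, -50.0, 66.0, 0.088, 0.0, 'x-', 0.0144, 0.2891]
[0.0133, 48.0, -50.0, 78.0, 0.06, 0.0, 'x-', 0.0165, 0.0267]
[0.013, 54.0, -50.0, 84.0, 0.088, 0.0, 'x-', 0.0186, 0.1552]
real	0m4.292s
user	0m4.753s
sys	0m0.051s
```

```bash
cat > run3.py <<'E'
from srch import *
cands=[]
for t in(28,32,36,40,44,48,54):
  for az in(-125,-115,-105,-97,-90,-82,-75,-68,-60,-50):
    M0=pose(11.4,t,az)
    for yw in range(0,180,6):
      M=R.from_rotvec(np.radians(yw)*M0[:,2]).as_matrix()@M0
      for o in(0,.02,.04,.06,.088):
        for fi in(0,1):
          for e in("x+","x-","in","out"): cands.append((M,t,az,yw,o,fi,e))
full=dict(O)
O.clear();r0=[c for c in cands if evalM(c[0],c[4],c[5],c[6],11.4,[st])]
O.update(full);print(len(cands),len(r0))
for x in(.438,.46,.48,.50,.52,.54,.56,.58,.604):
  line=[]
  for y in ([.157] if x==.438 else [.13,.145,.16,.175,.19,.205] if x<.57 else [.18,.187,.194]):
    L=[]
    for c in r0:
      r=evalM(c[0],c[4],c[5],c[6],11.4,[np.array([x,y])])
      if r: L.append((r[0],c,r[1]))
    L.sort(key=lambda a:-a[0]);ok="none"
    for r,c,ch in L[:40]:
      if r<0: break
      M=c[0];b=ik(np.r_[x,y,.045],M,S[:3])
      if b[0]<1e-5: ok=f"{r*1000:.0f}mm {c[1:]} c{ch*1000:.0f}";break
    line.append(f"y{y}: best{L[0][0]*1000 if L else -99:.0f} ok {ok}")
  print(x,*line,sep="\n   ")
E
time timeout 570 python3 run3.py
```

```text
84000 1086
0.438
   y0.157: best14 ok none
0.46
   y0.13: best14 ok none
   y0.145: best11 ok none
   y0.16: best4 ok none
   y0.175: best-2 ok none
   y0.19: best-5 ok none
   y0.205: best-4 ok none
0.48
   y0.13: best11 ok 2mm (36, -82, 6, 0.02, 1, 'out') c17
   y0.145: best5 ok none
   y0.16: best-4 ok none
   y0.175: best-6 ok none
   y0.19: best-6 ok none
   y0.205: best-7 ok none
0.5
   y0.13: best9 ok 3mm (36, -75, 0, 0.02, 1, 'out') c18
   y0.145: best3 ok none
   y0.16: best-4 ok none
   y0.175: best-6 ok none
   y0.19: best-7 ok none
   y0.205: best-6 ok none
0.52
   y0.13: best9 ok 3mm (36, -75, 0, 0.02, 1, 'out') c18
   y0.145: best4 ok 3mm (32, -60, 0, 0, 1, 'out') c18
   y0.16: best-4 ok none
   y0.175: best-6 ok none
   y0.19: best-6 ok none
   y0.205: best-6 ok none
0.54
   y0.13: best7 ok 5mm (36, -75, 0, 0.02, 1, 'out') c18
   y0.145: best4 ok 3mm (32, -60, 0, 0, 1, 'out') c18
   y0.16: best-3 ok none
   y0.175: best-6 ok none
   y0.19: best-6 ok none
   y0.205: best-6 ok none
0.56
   y0.13: best9 ok 4mm (36, -82, 0, 0.06, 1, 'out') c17
   y0.145: best4 ok 3mm (32, -60, 0, 0, 1, 'out') c18
   y0.16: best1 ok none
   y0.175: best-5 ok none
   y0.19: best-5 ok none
   y0.205: best-6 ok none
0.58
   y0.18: best-5 ok none
   y0.187: best-4 ok none
   y0.194: best-4 ok none
0.604
   y0.18: best-1 ok none
   y0.187: best-1 ok none
   y0.194: best-1 ok none
real	1m37.288s
user	1m37.790s
sys	0m0.051s
```

The lean directions that the arm can reach are tight against the decoys. I'll measure the real hand shape from depth, since my box for it may be too pessimistic.

```bash
python3 - <<'E'
from h import *
from scipy.spatial.transform import Rotation as R
o=get_obs();M=R.from_euler("xyz",o["orientation"],degrees=True).as_matrix();p=o["tool_pos"]
Q=[]
for n in("side","top"):
    _,d=snapshot(n);P=cloud(n,d)[d>0];Q.append((P-p)@M)
for n,q in zip(("side","top"),Q):
  print(n)
  for z in np.arange(-.4,.02,.01):
    k=q[(q[:,2]>=z)&(q[:,2]<z+.01)&(abs(q[:,0])<.12)&(abs(q[:,1])<.12)]
    if len(k)>3: print(round(z,2),len(k),"x",np.percentile(k[:,0],[1,99]).round(3),"y",np.percentile(k[:,1],[1,99]).round(3))
# fingers detail from side
q=np.vstack(Q)
for z in np.arange(-.05,.02,.01):
    k=q[(q[:,2]>=z)&(q[:,2]<z+.01)&(abs(q[:,0])<.03)&(abs(q[:,1])<.1)]
    a=k[k[:,1]>0];b=k[k[:,1]<=0]
    print(round(z,2),[(len(c),c.min(0).round(3)[:2],c.max(0).round(3)[:2]) for c in(a,b) if len(c)])
E
```

```text
side
-0.23 70 x [-0.04  -0.008] y [0.022 0.045]
-0.22 149 x [-0.048 -0.01 ] y [0.005 0.044]
-0.21 220 x [-0.05 -0.01] y [-0.01   0.044]
-0.2 286 x [-0.049 -0.01 ] y [-0.025  0.044]
-0.19 335 x [-0.048 -0.013] y [-0.039  0.044]
-0.18 248 x [-0.049 -0.012] y [-0.044  0.043]
-0.17 231 x [-0.034 -0.008] y [-0.031  0.03 ]
-0.16 316 x [-0.041  0.004] y [-0.037  0.035]
-0.15 324 x [-0.042  0.028] y [-0.05   0.031]
-0.14 158 x [-0.041 -0.011] y [-0.05   0.016]
-0.13 238 x [-0.026 -0.011] y [-0.05   0.015]
-0.12 227 x [-0.027 -0.016] y [-0.05   0.016]
-0.11 236 x [-0.027 -0.015] y [-0.05   0.015]
-0.1 672 x [-0.04   0.034] y [-0.096  0.094]
-0.09 789 x [-0.042  0.026] y [-0.094  0.093]
-0.08 456 x [-0.042  0.002] y [-0.094  0.092]
-0.07 556 x [-0.042  0.026] y [-0.088  0.086]
-0.06 319 x [-0.042  0.028] y [-0.088  0.086]
-0.05 59 x [-0.041  0.001] y [-0.087  0.085]
-0.04 107 x [-0.015  0.002] y [-0.067  0.064]
-0.03 122 x [-0.015  0.006] y [-0.064  0.062]
-0.02 101 x [-0.015  0.003] y [-0.063  0.06 ]
-0.01 92 x [-0.014  0.008] y [-0.061  0.059]
0.0 85 x [-0.015 -0.001] y [-0.06   0.058]
0.01 
[... 1729 characters left out ...]
ray([-0.015,  0.047]), array([-0.005,  0.065])), (58, array([-0.015, -0.067]), array([ 0.007, -0.048]))]
-0.03 [(59, array([-0.016,  0.043]), array([0.008, 0.063])), (63, array([-0.014, -0.066]), array([ 0.006, -0.044]))]
-0.02 [(47, array([-0.015,  0.043]), array([-0.005,  0.061])), (54, array([-0.015, -0.063]), array([ 0.006, -0.045]))]
-0.01 [(42, array([-0.015,  0.043]), array([0.006, 0.059])), (50, array([-0.014, -0.062]), array([ 0.01 , -0.045]))]
0.0 [(39, array([-0.015,  0.043]), array([-0.002,  0.058])), (46, array([-0.014, -0.06 ]), array([ 0.   , -0.045]))]
0.01 [(27, array([-0.015,  0.043]), array([-0.002,  0.059])), (29, array([-0.014, -0.06 ]), array([ 0.007, -0.045]))]
0.02 []
```

```bash
cat > srch2.py <<'E'
from clr import *
BODY=np.vstack([gridbox(-.041,.041,-.088,.088,-.08,-.047,(7,13,4)),gridbox(-.041,.041,-.0965,.0965,-.105,-.08,(7,13,3)),gridbox(-.028,.028,-.05,.05,-.14,-.105,(4,7,4)),gridbox(-.045,.045,-.05,.05,-.22,-.14,(5,6,6))])
def fing(o):
    a=gridbox(-.0145,.0145,o/2,o/2+.017,-.047,.019,(5,4,12));b=a*[1,-1,1];return a,b
def setup(M,o,fi,edge,h):
    sg=1 if fi==0 else -1
    V=[np.r_[sx*.0145,sg*(o/2+e),.019] for sx in(1,-1) for e in(0,.017)]
    allv=np.array(V+[v*[1,-1,1] for v in V])@M.T
    c={"x+":np.r_[.0145,sg*(o/2+.0085),.019],"x-":np.r_[-.0145,sg*(o/2+.0085),.019],"in":np.r_[0,sg*o/2,.019],"out":np.r_[0,sg*(o/2+.017),.019]}[edge]
    d=M@(np.r_[0,1,0] if edge[0]=="x" else np.r_[1,0,0]);d=d/np.linalg.norm(d[:2])
    return c,d,allv[:,2].min()
def evalM(M,o,fi,edge,head,path,ch=.018,off=0,names=None):
    h=np.r_[np.cos(np.radians(head)),np.sin(np.radians(head)),0]
    c,d,lowv=setup(M,o,fi,edge,h)
    if abs(d[:2]@h[:2])>.35: return None
    L=.0085 if edge[0]=="x" else .0095
    cp=M@c+off*L*d*np.linalg.norm(M@(np.r_[0,1,0] if edge[0]=="x" else np.r_[1,0,0]))*np.linalg.norm(( M@(np.r_[0,1,0] if edge[0]=="x" else np.r_[1,0,0]))[:2])
    z=ch-cp[2]; low=z+lowv
    if low<.0025: return None
    fs=fing(o);A=fs[fi]@M.T;B=np.vstack([BODY,fs[1-fi]])@M.T;r=9;det={}
    for s in path:
        p=np.r_[s-.0135*h[:2]-cp[:2],z]
        if _c(A+p,s,.0135,.0905).min()<-.0015: return None
        r=min(r,_c(B+p,s,.0135,.0905).min())
        if r<.002: return None
        P=np.vstack([B,A])+p
        for k,f in O.items():
            if k!="desk":
                v=f(P).min();r=min(r,v);det[k]=min(det.get(k,9),v)
        if P[:,2].min()<.002: return None
    return r,low,det,p
from clr import _c
E
cat > run4.py <<'E'
from srch2 import *
from multiprocessing import Pool
full=dict(O)
cands=[]
for t in(26,29,32,35,38,41,45,50):
  for az in list(range(-130,-39,10))+[20,30]:
    M0=pose(11.4,t,az)
    for yw in range(0,180,7):
      M=R.from_rotvec(np.radians(yw)*M0[:,2]).as_matrix()@M0
      for o in(0,.03,.06,.088):
        for fi in(0,1):
          for e in("x+","x-","in","out"):
            for off in(-.7,0,.7): cands.append((M,t,az,yw,o,fi,e,off))
def pre(c):
    O.clear();return evalM(c[0],c[4],c[5],c[6],11.4,[st],off=c[7]) is not None
def job(a):
    x,y,r0=a;O.update(full);L=[]
    for c in r0:
      r=evalM(c[0],c[4],c[5],c[6],11.4,[np.array([x,y])],off=c[7])
      if r and r[0]>0: L.append((r[0],c,r))
    L.sort(key=lambda a:-a[0]);ok="none";n=0
    for r,c,rr in L[:120]:
      b=ik(rr[3],c[0],S[:3])
      if b[0]<1e-5:
        arm={k:round(v*1000) for k,v in clear(c[0],rr[3],np.array([x,y]),b[1]).items() if k.endswith("A") and v<.01}
        if n==0: ok=""
        ok+=f"\n      {r*1000:.1f}mm {c[1:]} low{rr[1]*1000:.0f} {arm} {b[1].round()}";n+=1
        if n>=2: break
    return f"x{x} y{y}: n{len(L)} best{L[0][0]*1000 if L else -99:.0f} ok {ok}"
if __name__=="__main__":
    with Pool() as P:
        k=P.map(pre,cands,chunksize=500);r0=[c for c,f in zip(cands,k) if f];print(len(cands),len(r0),flush=True)
        G=[(x,y,r0) for x in(.438,.47,.50,.53,.56,.604) for y in([.157] if x==.438 else [.13,.145,.16,.175,.19] if x<.57 else [.187,.191])]
        for s in P.imap(job,G): print(s,flush=True)
E
nproc; time timeout 570 python3 run4.py
```

```text
4
239616 3469
x0.438 y0.157: n1258 best18 ok 
      15.9mm (50, 20, 161, 0.088, 1, 'in', -0.7) low5 {'basketA': -34} [ -11.   12.  -49. -109.  -33.  -38.]
      15.9mm (45, 20, 161, 0.088, 1, 'in', -0.7) low6 {'basketA': -14} [  4.   7. -43. -96. -19. -64.]
x0.47 y0.13: n692 best17 ok none
x0.47 y0.145: n520 best15 ok 
      5.6mm (32, 30, 98, 0.03, 1, 'x-', -0.7) low5 {'basketA': -24} [ 38.   9. -47. -39.  -3. -86.]
x0.47 y0.16: n483 best12 ok 
      10.4mm (41, 20, 161, 0.088, 1, 'in', -0.7) low7 {'basketA': -4} [  26.    8.  -40.  -68.   -4. -109.]
      9.5mm (41, 20, 168, 0.088, 1, 'in', -0.7) low6 {'basketA': -10} [  24.    8.  -39.  -68.   -5. -114.]
x0.47 y0.175: n472 best16 ok 
      15.9mm (45, 20, 168, 0.088, 1, 'in', -0.7) low5 {'basketA': -27} [  7.  10. -39. -95. -17. -76.]
      15.6mm (45, 20, 175, 0.088, 1, 'in', -0.7) low5 {'basketA': -31} [  7.  10. -39. -94. -17. -83.]
x0.47 y0.19: n448 best16 ok 
      16.4mm (50, 20, 175, 0.088, 1, 'in', 0) low3 {'basketA': -54} [  -7.   14.  -45. -111.  -30.  -54.]
      15.6mm (45, 20, 175, 0.088, 1, 'in', 0) low4 {'basketA': 
[... 3061 characters left out ...]
4.2mm (45, 20, 168, 0.088, 1, 'in', -0.7) low5 {'basketA': -30} [ 14.  15. -30. -84. -12. -92.]
      13.6mm (50, 20, 161, 0.088, 1, 'in', -0.7) low5 {'basketA': -61} [   0.   17.  -35. -107.  -24.  -51.]
x0.604 y0.187: n231 best9 ok 
      9.2mm (38, 20, 21, 0.088, 0, 'in', 0.7) low7 {'basketA': -37} [ 28.  19. -31. -38.  -3.  -0.]
      7.5mm (35, 30, 21, 0.06, 0, 'in', 0.7) low8 {'basketA': -55} [ 22.  20. -25. -44. -15.   8.]
x0.604 y0.191: n276 best8 ok 
      8.0mm (38, 20, 21, 0.088, 0, 'in', 0) low4 {'basketA': -39} [ 27.  19. -30. -40.  -4.   2.]
      8.0mm (38, 20, 21, 0.06, 0, 'in', 0) low4 {'basketA': -35} [ 28.  19. -30. -43.  -4.   5.]
real	0m49.529s
user	3m6.278s
sys	0m0.215s
```

```bash
cat > run5.py <<'E'
from srch2 import *
from h import cloud
C=[]
for n in("top","side"):
    d=np.load(n+"0.npy");P=cloud(n,d)[d>0];C.append(P[(P[:,0]>.31)&(P[:,0]<.8)&(P[:,1]<.07)&(P[:,1]>-.4)&(P[:,2]>.03)&(P[:,2]<.4)&~((abs(P[:,0]-.513)<.03)&(P[:,1]>.06))&~((P[:,1]>.05)&(P[:,2]<.06))])
C=np.vstack(C)
if __name__=="__main__":
    for z in(.05,.1,.15,.2,.25,.3):
        k=C[(abs(C[:,2]-z)<.02)&(C[:,0]>.34)&(C[:,0]<.6)];print(z,len(k),k[:,1].max().round(3))
def armd(q):
    o=[]
    for a,b,rad in links(q):
        t=np.clip(((C-a)@(b-a))/((b-a)@(b-a)),0,1);D=np.linalg.norm(C-(a+t[:,None]*(b-a)),axis=1);i=D.argmin()
        o.append((round((D[i]-rad)*1000),C[i].round(2).tolist(),(a+t[i]*(b-a)).round(2).tolist()))
    return o
if __name__=="__main__":
  for t in(38,41,45):
   for az in(14,17,20,24):
    for x,y in((.438,.157),(.5,.17),(.56,.182),(.604,.191)):
     best=None
     M0=pose(11.4,t,az)
     for yw in range(-20,28,5):
      M=R.from_rotvec(np.radians(yw)*M0[:,2]).as_matrix()@M0
      for fi in(0,1):
       for off in(-.7,0,.7):
        r=evalM(M,.088,fi,"in",11.4,[np.array([x,y])],off=off)
        if r and (best is None or r[0]>best[0]): best=(r[0],yw,fi,off,r)
     if best:
        M=R.from_rotvec(np.radians(best[1])*M0[:,2]).as_matrix()@M0
        b=ik(best[4][3],M,[[26,8,-40,-68,-5,-100],[28,19,-31,-38,-4,0]]+S)
        print(t,az,x,"tool %.0f"%(best[0]*1000),best[1:4],"ik%.0e"%b[0],b[1].round().astype(int),armd(b[1]) if b[0]<1e-5 else "")
     else: print(t,az,x,None)
E
time timeout 500 python3 run5.py
```

```text
0.05 2236 0.011
0.1 2330 0.014
0.15 3095 0.015
0.2 4452 0.018
0.25 5982 0.004
0.3 11257 0.008
38 14 0.438 tool 10 (10, 0, 0.7) ik6e-03 [ 26   7 -43 -69  -1  45] 
38 14 0.5 tool 9 (-10, 0, -0.7) ik7e-03 [ 28  11 -38 -61  -1  55] 
38 14 0.56 tool 10 (10, 0, 0.7) ik8e-03 [ 29  16 -34 -49  -1  22] 
38 14 0.604 tool 10 (25, 0, 0) ik4e-03 [ 28  19 -31 -41  -1  -1] 
38 17 0.438 tool 10 (10, 0, 0.7) ik3e-03 [ 29   7 -43 -61  -1  34] 
38 17 0.5 tool 9 (5, 0, 0.7) ik3e-03 [ 30  11 -39 -53  -1  30] 
38 17 0.56 tool 9 (10, 0, 0.7) ik2e-03 [ 30  16 -35 -43  -1  15] 
38 17 0.604 tool 10 (20, 0, 0) ik7e-04 [ 29  19 -32 -37  -1  -1] 
38 20 0.438 tool 10 (5, 0, 0.7) ik9e-04 [ 32   6 -44 -56  -1  30] 
38 20 0.5 tool 9 (-5, 0, 0) ik5e-04 [ 32  11 -40 -48  -1  33] 
38 20 0.56 tool 9 (0, 0, 0.7) ik4e-04 [ 32  16 -35 -40  -1  19] 
38 20 0.604 tool 8 (20, 0, 0) ik2e-29 [ 27  19 -30 -40  -4   3] [(172, [0.44, 0.0, 0.33], [0.44, 0.23, 0.42]), (-13, [0.43, 0.01, 0.32], [0.43, 0.06, 0.34]), (2, [0.43, 0.01, 0.32], [0.43, 0.06, 0.34])]
38 24 0.438 tool 9 (-15, 0, 0.7) ik9e-05 [ 35   6 -45 -51  -1  42] 
38 24 0.
[... 5509 characters left out ...]
7]), (7, [0.31, 0.02, 0.21], [0.3, 0.07, 0.23])]
45 24 0.5 tool 4 (-15, 0, 0.7) ik3e-19 [  8  12 -36 -87 -19  98] [(57, [0.44, 0.0, 0.33], [0.43, 0.06, 0.45]), (-27, [0.34, 0.0, 0.33], [0.32, 0.04, 0.34]), (-3, [0.34, 0.0, 0.3], [0.31, 0.04, 0.3])]
45 24 0.56 tool 2 (-10, 0, 0.7) ik6e-29 [ 11  16 -29 -81 -17  84] [(80, [0.48, 0.0, 0.33], [0.48, 0.09, 0.45]), (-33, [0.36, 0.01, 0.32], [0.36, 0.04, 0.32]), (-18, [0.36, 0.01, 0.32], [0.36, 0.04, 0.32])]
45 24 0.604 tool 1 (10, 0, 0.7) ik7e-22 [ 11  19 -24 -76 -17  59] [(83, [0.52, 0.0, 0.33], [0.52, 0.1, 0.45]), (-37, [0.41, 0.01, 0.32], [0.41, 0.03, 0.31]), (-22, [0.41, 0.01, 0.32], [0.41, 0.03, 0.31])]
real	0m6.033s
user	0m6.523s
sys	0m0.064s
```

```bash
cat > run6.py <<'E'
from run5 import *
from multiprocessing import Pool
PT=((.438,.157),(.47,.1635),(.5,.17),(.53,.176),(.56,.182),(.604,.191))
def job(a):
    t,az,yw=a;M0=pose(11.4,t,az);M=R.from_rotvec(np.radians(yw)*M0[:,2]).as_matrix()@M0;best=None
    for off in(-.5,0,.5):
        r=evalM(M,.088,0,"in",11.4,[np.array(x) for x in PT],off=off)
        if r and (best is None or r[0]>best[0]): best=(r[0],off,r)
    if not best or best[0]<.004: return None
    q=[7,11,-38,-98,-15,110];am=9;Q=[]
    for x in PT:
        p=evalM(M,.088,0,"in",11.4,[np.array(x)],off=best[1])[3]
        b=ik(p,M,[q]+S[:2]);
        if b[0]>1e-6: return None
        q=b[1];Q.append(q);am=min(am,min(v[0] for v in armd(q)))
    return min(am,best[0]*1000),am,best[0]*1000,t,az,yw,best[1],[q[3:5].round().tolist() for q in Q[::5]]
if __name__=="__main__":
    with Pool() as P: L=[r for r in P.map(job,[(t,az,yw) for t in(43,45,47,49,52,55) for az in(4,7,10,13,16) for yw in range(-25,25,5)]) if r]
    L.sort(key=lambda a:-a[0])
    for r in L[:12]: print(r)
E
time timeout 500 python3 run6.py
```

```text
(1, 1, np.float64(5.439626928485598), 45, 13, -10, 0.5, [[-107.0, -17.0], [-73.0, -2.0]])
(-1, -1, np.float64(6.922159251217556), 45, 13, -5, 0.5, [[-106.0, -17.0], [-74.0, -2.0]])
(-3, -3, np.float64(8.14033069925823), 45, 13, 0, 0.5, [[-105.0, -17.0], [-75.0, -3.0]])
(-4, -4, np.float64(5.489261715832265), 43, 16, 0, 0.5, [[-89.0, -11.0], [-57.0, -1.0]])
(-6, -6, np.float64(7.621921046658807), 45, 13, 5, 0.5, [[-104.0, -17.0], [-76.0, -4.0]])
(-7, -7, np.float64(6.834354525028668), 43, 16, 5, 0.5, [[-89.0, -11.0], [-59.0, -2.0]])
(-9, -9, np.float64(5.984609334469453), 45, 13, 10, 0.5, [[-104.0, -18.0], [-77.0, -4.0]])
(-9, -9, np.float64(4.907326016010576), 45, 16, 0, 0.5, [[-100.0, -18.0], [-77.0, -7.0]])
(-13, -13, np.float64(5.714916179615182), 45, 16, 5, 0.5, [[-99.0, -18.0], [-77.0, -8.0]])
(-24, -24, np.float64(4.82561662784743), 47, 13, -10, 0.5, [[-114.0, -24.0], [-97.0, -11.0]])
(-26, -26, np.float64(6.617244497210786), 47, 13, -5, 0.5, [[-113.0, -24.0], [-97.0, -11.0]])
(-28, -28, np.float64(8.224339544744405), 47, 13, 0, 0.5, [[-112.0, -24.0], [-96.0, -11.0]])
real	0m5.342s
user	0m20.403s
sys	0m0.097s
```

```bash
cat > run7.py <<'E'
from run5 import *
from multiprocessing import Pool
def job(a):
    x,y,t,az,yw=a;M0=pose(11.4,t,az);M=R.from_rotvec(np.radians(yw)*M0[:,2]).as_matrix()@M0;best=None
    for off in(-.5,0,.5):
        r=evalM(M,.088,0,"in",11.4,[np.array([x,y])],off=off)
        if r and (best is None or r[0]>best[0]): best=(r[0],off,r)
    if not best or best[0]<.004: return None
    b=ik(best[2][3],M,[[7,11,-38,-98,-15,110],[28,11,-38,-60,-3,50],[28,19,-31,-38,-4,0],[20,18,-27,-75,-4,70]])
    if b[0]>1e-6: return None
    am=min(v[0] for v in armd(b[1]))
    return min(am,best[0]*1000),am,round(best[0]*1000,1),t,az,yw,best[1],b[1].round().astype(int).tolist()
if __name__=="__main__":
  with Pool() as P:
    for x,y in((.438,.157),(.47,.1635),(.5,.17),(.53,.176),(.56,.182),(.604,.191)):
      L=[r for r in P.map(job,[(x,y,t,az,yw) for t in(29,32,35,38,40,42,43,44,45,46) for az in(9,11,13,15,17,20,24,29) for yw in range(-20,25,10)],chunksize=20) if r]
      L.sort(key=lambda a:-a[0]);print(x,len(L))
      for r in L[:5]: print("  ",r)
E
time timeout 500 python3 run7.py
```

```text
0.438 102
   (np.float64(15.69819444136683), 17, np.float64(15.7), 44, 11, -10, 0.5, [5, 6, -45, -106, -13, 118])
   (np.float64(15.347456629786562), 19, np.float64(15.3), 44, 13, -10, 0.5, [6, 6, -44, -102, -13, 112])
   (np.float64(15.309876247802947), 17, np.float64(15.3), 44, 11, -20, -0.5, [5, 6, -45, -105, -13, 128])
   (np.float64(15.091554500850984), 18, np.float64(15.1), 44, 15, -20, 0, [7, 6, -43, -99, -14, 118])
   (np.float64(15.046567603772012), 18, np.float64(15.0), 44, 13, -20, -0.5, [6, 6, -44, -101, -13, 122])
0.47 120
   (np.float64(15.69819444136683), 17, np.float64(15.7), 44, 11, -10, 0.5, [8, 9, -41, -103, -10, 113])
   (np.float64(15.347456629786562), 16, np.float64(15.3), 44, 13, -10, 0.5, [9, 8, -40, -98, -11, 107])
   (np.float64(15.309876247802947), 17, np.float64(15.3), 44, 11, -20, -0.5, [8, 8, -41, -102, -10, 122])
   (15, 15, np.float64(15.0), 44, 13, -20, -0.5, [9, 9, -40, -98, -11, 116])
   (np.float64(14.559696461589356), 42, np.float64(14.6), 43, 11, -10, 0.5, [18, 8, -39, -90, -3, 92])
0.5 120
   (np.float64(15.6987374167258), 18, np.float64(15.7), 
[... 1362 characters left out ...]
, 46, 11, -10, 0.5, [8, 15, -32, -104, -11, 113])
   (np.float64(15.455639885963997), 16, np.float64(15.5), 46, 9, -10, 0.5, [6, 15, -34, -110, -11, 122])
0.604 63
   (np.float64(11.0061943885054), 13, np.float64(11.0), 45, 9, 20, 0, [19, 18, -27, -77, -1, 49])
   (np.float64(10.114835842734914), 18, np.float64(10.1), 46, 9, 10, 0, [13, 18, -27, -92, -6, 79])
   (np.float64(9.7938689545679), 26, np.float64(9.8), 46, 9, 0, 0, [14, 17, -27, -91, -4, 86])
   (np.float64(9.485897805843475), 38, np.float64(9.5), 46, 9, -10, 0.5, [16, 17, -27, -92, -3, 96])
   (np.float64(8.181908353509789), 12, np.float64(8.2), 46, 13, 0, 0.5, [14, 18, -26, -87, -7, 81])
real	0m25.987s
user	1m40.861s
sys	0m0.094s
```

A family of lean poses (tilt 44→46°, az ≈10°, yaw offset -10°) clears everything by about 15 mm. I'll plan the wrist's way into that branch and check every waypoint.

```bash
cat > plan.py <<'E'
from run5 import *
def MT(t,az,yw):
    M0=pose(11.4,t,az);return R.from_rotvec(np.radians(yw)*M0[:,2]).as_matrix()@M0
def ptcp(t,az,yw,s,off=.5,gap=0,ch=.018):
    M=MT(t,az,yw);h=np.r_[np.cos(np.radians(11.4)),np.sin(np.radians(11.4)),0];c=np.r_[off*.0095,.044,.019]
    d=M@np.r_[1,0,0];cp=M@np.r_[0,.044,.019]+off*.0095*d
    return np.r_[np.array(s)-(.0135+gap)*h[:2]-cp[:2],ch-cp[2]],M
F0,F1=fing(.088)
def tool(M,p,s):
    P=np.vstack([BODY,F0,F1])@M.T+p;r={k:f(P).min() for k,f in O.items()};r["stick"]=_c(P,np.array(s),.0135,.0905).min();k=min(r,key=r.get);return k,round(r[k]*1000)
def run(W,q,n=8,s=st):
    # W list of (p,M)
    for i in range(len(W)-1):
        (p0,M0),(p1,M1)=W[i],W[i+1];rv=R.from_matrix(M1@M0.T).as_rotvec();am=99;tm=("",99);qj=0
        for k in np.linspace(0,1,n+1)[1:]:
            M=R.from_rotvec(rv*k).as_matrix()@M0;p=p0+(p1-p0)*k;b=ik(p,M,[q]);qj=max(qj,abs(b[1]-q).max());q=b[1]
            am=min(am,min(v[0] for v in armd(q)));t=tool(M,p,s);tm=min(tm,t,key=lambda a:a[1])
            if b[0]>1e-6: print("   IK fail",k,"%.0e"%b[0])
        print(i,"->",p1.round(4),"dp",(p1-p0).round(4),"rot",np.degrees(rv).round(1),"q",q.round().astype(int),"maxstep%.0f"%qj,"arm",am,"tool",tm)
    return q
E
cat > p1.py <<'E'
from plan import *
qc=np.array([48.6,-11.4,-58.,43.5,-25.1,-74.4]);pc,Mc=fk(qc)
ps,Ms=ptcp(44,10,-10,st,gap=.013)
def up(p,z): return np.r_[p[:2],z]
for zt in(.30,.36,.42):
  print("z",zt)
  W=[(pc,Mc),(up(ps,zt),pose(11.4,0)),(up(ps,zt),pose(11.4,35,70)),(up(ps,zt),MT(44,30,-10)),(up(ps,zt),Ms),(up(ps,.15),Ms),(ps,Ms)]
  run(W,qc)
E
python3 p1.py
```

```text
z 0.3Traceback (most recent call last):
  File "p1.py", line 8, in <module>
    run(W,qc)
    ~~~^^^^^^
  File "plan.py", line 17, in run
    am=min(am,min(v[0] for v in armd(q)));t=tool(M,p,s);tm=min(tm,t,key=lambda a:a[1])
                                            ~~~~^^^^^^^
  File "plan.py", line 10, in tool
    P=np.vstack([BODY,F0,F1])@M.T+p;r={k:f(P).min() for k,f in O.items()};r["stick"]=_c(P,np.array(s),.0135,.0905).min();k=min(r,key=r.get);return k,round(r[k]*1000)
                                                                                     ^^
NameError: name '_c' is not defined
```

```bash
sed -i '1a from clr import _c' plan.py; python3 p1.py
```

```text
z 0.3
0 -> [0.4273 0.1631 0.3   ] dp [-0.0459 -0.0047  0.0697] rot [-6.4 28.9  0.3] q [ 46  -3 -20   0 -72 -34] maxstep13 arm 99 tool ('basket', 71)
1 -> [0.4273 0.1631 0.3   ] dp [0. 0. 0.] rot [34.6 -5.2  0. ] q [ 18  -6 -18 -35 -65   5] maxstep6 arm 76 tool ('basket', 28)
2 -> [0.4273 0.1631 0.3   ] dp [0. 0. 0.] rot [ -7.7 -31.4  -0.3] q [ 49 -28 -57  18 -18 -42] maxstep15 arm 72 tool ('basket', 27)
   IK fail 0.125 3e-04
   IK fail 0.25 2e-03
   IK fail 0.375 5e-03
   IK fail 0.5 1e-02
   IK fail 0.625 2e-02
   IK fail 0.75 2e-02
   IK fail 0.875 3e-02
   IK fail 1.0 4e-02
3 -> [0.4273 0.1631 0.3   ] dp [0. 0. 0.] rot [-11.8  -7.2  -5.5] q [ 55 -26 -58  37 -30 -60] maxstep4 arm 76 tool ('basket', 30)
   IK fail 0.125 5e-02
   IK fail 0.25 8e-02
   IK fail 0.375 1e-01
   IK fail 0.5 1e-01
   IK fail 0.625 1e-01
   IK fail 0.75 2e-01
   IK fail 0.875 7e-02
   IK fail 1.0 5e-02
4 -> [0.4273 0.1631 0.15  ] dp [ 0.    0.   -0.15] rot [0. 0. 0.] q [ 21  -7 -45 -88  -1  89] maxstep103 arm 5 tool ('stick', 20)
   IK fail 0.125 3e-02
   IK fail 0.25 2e-02
   IK fail 0.375 1e-02
   IK fai
[... 1775 characters left out ...]
sket', 75)
3 -> [0.4273 0.1631 0.42  ] dp [0. 0. 0.] rot [-11.8  -7.2  -5.5] q [ 64 -33 -51  42 -44 -66] maxstep5 arm 99 tool ('basket', 76)
   IK fail 0.25 3e-03
   IK fail 0.375 2e-02
   IK fail 0.5 5e-02
   IK fail 0.625 9e-02
   IK fail 0.75 1e-01
   IK fail 0.875 1e-01
   IK fail 1.0 5e-02
4 -> [0.4273 0.1631 0.15  ] dp [ 0.    0.   -0.27] rot [0. 0. 0.] q [ 21  -7 -45 -88  -1  89] maxstep126 arm 53 tool ('stick', 20)
   IK fail 0.125 3e-02
   IK fail 0.25 2e-02
   IK fail 0.375 1e-02
   IK fail 0.5 8e-03
   IK fail 0.625 3e-03
   IK fail 0.75 7e-04
5 -> [0.4273 0.1631 0.0622] dp [ 0.      0.     -0.0878] rot [0. 0. 0.] q [   3    5  -47 -109  -14  124] maxstep22 arm 18 tool ('desk', 6)
```

```bash
cat > bfs.py <<'E'
from plan import *
import heapq,sys
DZ=[0,.03,.06,.09,.12,.16,.2,.25,.3,.36];T=[0,10,20,30,36,40,44,48,53,58];AZ=[10,15,20,30,40,55,70,90];XY=[(0,0),(.02,.0),(.05,.02),(.05,.06),(.1,.06)]
def node(k):
    i,j,m,n=k;return ptcp(T[j],AZ[m],-10,st+np.array(XY[n]),gap=.013,ch=.018+DZ[i])
cache={}
def check(k,q):
    p,M=node(k);b=ik(p,M,[q])
    if b[0]>1e-7 or abs(b[1]-q).max()>45: return None
    a=min(v[0] for v in armd(b[1]));t=tool(M,p,st)
    if t[0]=="desk": t=("",max(t[1],8))
    if a<4 or t[1]<4: return None
    return b[1],min(a,t[1])
start=(0,6,0,0)
p,M=node(start);b=ik(p,M,[[3,5,-47,-109,-14,124]]);print(b)
H=[(0,start,b[1],None)];done={}
goal=None
while H:
    c,k,q,par=heapq.heappop(H)
    if k in done: continue
    done[k]=(par,q)
    if DZ[k[0]]>=.25 and T[k[1]]<=30 : goal=k;break
    for d in range(4):
        for s in(1,-1):
            kk=list(k);kk[d]+=s;kk=tuple(kk)
            if kk[d]<0 or kk[d]>=[len(DZ),len(T),len(AZ),len(XY)][d] or kk in done: continue
            r=check(kk,q)
            if r: heapq.heappush(H,(c+1+max(0,15-r[1])*.1+abs(r[0]-q).max()*.02,kk,r[0],k))
print(len(done),goal,"max dz",max(DZ[k[0]] for k in done))
k=goal if goal else max(done,key=lambda k:DZ[k[0]]);L=[]
while k: L.append(k);k=done[k][0]
for k in L[::-1]:
    p,M=node(k);q=done[k][1];print("dz",DZ[k[0]],"t",T[k[1]],"az",AZ[k[2]],"xy",XY[k[3]],"p",p.round(3),"q",q.round().astype(int),"arm",min(v[0] for v in armd(q)),tool(M,p,st))
import pickle;pickle.dump([(k,done[k][1]) for k in L],open("path.pkl","wb"))
E
time timeout 560 python3 bfs.py
```

```text
(np.float64(7.988622075256059e-26), array([   2.56925479,    5.42547052,  -46.7614878 , -109.27265148,
        -13.74073677,  123.58018117]))
3 None max dz 0
dz 0 t 44 az 10 xy (0, 0) p [0.427 0.163 0.062] q [   3    5  -47 -109  -14  124] arm 18 ('desk', 6)
real	0m0.696s
user	0m1.147s
sys	0m0.085s
```

```bash
python3 - <<'E'
s=open("bfs.py").read()
s=s.replace("DZ=[0,.03,.06,.09,.12,.16,.2,.25,.3,.36];T=[0,10,20,30,36,40,44,48,53,58];AZ=[10,15,20,30,40,55,70,90]","DZ=[0,.015,.03,.045,.06,.08,.1,.13,.16,.2,.25,.3];T=[20,26,30,34,36,38,40,42,44,46,48,51,54,58,62,66];AZ=[5,10,15,20,25,30,36,43,50,60,75,90]")
s=s.replace("start=(0,6,0,0)","start=(0,8,1,0)\nimport itertools\nNB=[(a,b,c,0) for a,b,c in itertools.product((-1,0,1),repeat=3) if (a,b,c)!=(0,0,0)]+[(0,0,0,1),(0,0,0,-1)]\nfails={}")
i=s.index("    for d in range(4):");j=s.index("print(len(done),goal")
s=s[:i]+'''    for d in NB:
        kk=tuple(np.add(k,d))
        if min(kk)<0 or any(a>=len(b) for a,b in zip(kk,(DZ,T,AZ,XY))) or kk in done or fails.get(kk,0)>1: continue
        r=check(kk,q)
        if r: heapq.heappush(H,(c+1+max(0,15-r[1])*.1+abs(r[0]-q).max()*.02,kk,r[0],k));fails[kk]=fails.get(kk,0)+.5
        else: fails[kk]=fails.get(kk,0)+1
'''+s[j:]
s=s.replace("if a<4 or t[1]<4","if a<3 or t[1]<3")
open("bfs.py","w").write(s)
E
time timeout 570 python3 bfs.py
```

```text
(np.float64(7.988622075256059e-26), array([   2.56925479,    5.42547052,  -46.7614878 , -109.27265148,
        -13.74073677,  123.58018117]))Traceback (most recent call last):
  File "bfs.py", line 22, in <module>
    c,k,q,par=heapq.heappop(H)
              ~~~~~~~~~~~~~^^^
ValueError: The truth value of an array with more than one element is ambiguous. Use a.any() or a.all()

real	0m48.967s
user	0m49.403s
sys	0m0.074s
```

```bash
sed -i 's/heapq.heappush(H,(c+1+max(0,15-r\[1\])\*.1+abs(r\[0\]-q).max()\*.02,kk,r\[0\],k))/heapq.heappush(H,(c+1+max(0,15-r[1])*.1+abs(r[0]-q).max()*.02+np.random.rand()*1e-6,kk,r[0],k))/' bfs.py; time timeout 575 python3 bfs.py
```

```text
(np.float64(7.988622075256059e-26), array([   2.56925479,    5.42547052,  -46.7614878 , -109.27265148,
        -13.74073677,  123.58018117]))
1500 (np.int64(10), np.int64(2), np.int64(7), np.int64(3)) max dz 0.3
dz 0 t 44 az 10 xy (0, 0) p [0.427 0.163 0.062] q [   3    5  -47 -109  -14  124] arm 18 ('desk', 6)
dz 0.015 t 46 az 10 xy (0, 0) p [0.426 0.163 0.078] q [   3    3  -47 -108  -14  122] arm 32 ('stick', 13)
dz 0.03 t 48 az 10 xy (0, 0) p [0.424 0.162 0.093] q [   3    0  -48 -107  -14  120] arm 47 ('stick', 13)
dz 0.045 t 51 az 15 xy (0, 0) p [0.423 0.159 0.109] q [   0   -1  -47 -101  -21  114] arm 32 ('stick', 13)
dz 0.06 t 54 az 15 xy (0, 0) p [0.421 0.157 0.125] q [  -5   -3  -49 -102  -25  118] arm 33 ('stick', 13)
dz 0.08 t 54 az 10 xy (0, 0) p [0.42  0.16  0.145] q [   7   -8  -47 -101  -12  109] arm 53 ('stick', 15)
dz 0.1 t 58 az 15 xy (0, 0) p [0.418 0.156 0.166] q [ -1 -10 -48 -97 -23 108] arm 43 ('basket', 25)
dz 0.1 t 58 az 15 xy (0.02, 0.0) p [0.438 0.156 0.166] q [ -2  -7 -46 -98 -24 110] arm 39 ('stick', 13)
dz 0.1 t 58 az 15 xy (0.05, 0.02) p [0.468 0.176 0.
[... 790 characters left out ...]
23 ('turq', 20)
dz 0.13 t 42 az 43 xy (0.05, 0.06) p [0.488 0.214 0.189] q [ 27  -2 -32 -42 -27  26] arm 36 ('basket', 18)
dz 0.16 t 40 az 43 xy (0.05, 0.06) p [0.489 0.215 0.218] q [ 32  -5 -32 -32 -28  13] arm 62 ('basket', 23)
dz 0.2 t 38 az 43 xy (0.05, 0.06) p [0.489 0.216 0.257] q [ 35  -7 -31 -23 -32   2] arm 90 ('basket', 50)
dz 0.25 t 36 az 43 xy (0.05, 0.06) p [0.49  0.217 0.307] q [ 37 -10 -28 -17 -39  -6] arm 123 ('basket', 80)
dz 0.25 t 34 az 43 xy (0.05, 0.06) p [0.491 0.218 0.306] q [ 38  -9 -27 -14 -40  -8] arm 129 ('basket', 82)
dz 0.25 t 30 az 43 xy (0.05, 0.06) p [0.492 0.22  0.304] q [ 39  -8 -26 -11 -43 -12] arm 139 ('basket', 86)
real	2m8.301s
user	2m8.466s
sys	0m0.137s
```

The plan clears everything. I'll write a helper that turns waypoints into row sizes.

```bash
cat > nxt.py <<'E'
from plan import *
from plant import get_obs
import sys
def cur():
    o=get_obs();return o["tool_pos"],R.from_euler("xyz",o["orientation"],degrees=True).as_matrix(),o
def go(W,maxj=10):
    p,M,o=cur();q=np.array(o["joint_pos"]);print("t",o["clock"],"p",p.round(4),"q",q.round(1),"F",o["force"].round(1))
    for (dz,t,az,xy,gap) in W:
        p1,M1=ptcp(t,az,-10,st+np.array(xy),gap=gap,ch=.018+dz);rv=R.from_matrix(M1@M.T).as_rotvec()
        b=ik(p1,M1,[q]);n=int(np.ceil(max(np.linalg.norm(p1-p)/.04,np.degrees(np.linalg.norm(rv))/7,abs(b[1]-q).max()/maxj,1)))
        print((dz,t,az,xy),"rows",n,np.r_[(p1-p)/.8/n,np.degrees(rv)/180/n].round(4).tolist(),"ik%.0e"%b[0],b[1].round().astype(int))
        p,M,q=p1,M1,b[1]
E
python3 - <<'E'
from nxt import *
a=(.05,.06)
go([(.3,20,43,a,.013),(.25,30,43,a,.013),(.16,40,43,a,.013),(.13,46,36,a,.013),(.1,51,30,a,.013)])
E
```

```text
t 4.05 p [0.4724 0.1681 0.231 ] q [ 48.7 -11.6 -58.1  43.6 -25.1 -74.4] F [ 0.1 -0.  -1. ]
(0.3, 20, 43, (0.05, 0.06)) rows 6 [0.0049, 0.0119, 0.0247, 0.0054, 0.014, 0.0118] ik3e-27 [ 42  -5 -17  -5 -59 -19]
(0.25, 30, 43, (0.05, 0.06)) rows 2 [-0.0022, -0.003, -0.0282, 0.0226, -0.0162, 0.0] ik1e-30 [ 39  -8 -26 -11 -43 -12]
(0.16, 40, 43, (0.05, 0.06)) rows 3 [-0.0016, -0.0023, -0.0359, 0.0151, -0.0108, -0.0] ik3e-26 [ 32  -5 -32 -32 -28  13]
(0.13, 46, 36, (0.05, 0.06)) rows 2 [-0.0034, -0.0012, -0.0167, 0.0045, -0.0208, -0.0052] ik3e-27 [ 31  -4 -37 -43 -17  27]
(0.1, 51, 30, (0.05, 0.06)) rows 4 [-0.0016, -0.0003, -0.0087, 0.0004, -0.0093, -0.0028] ik4e-18 [ 20  -2 -36 -69 -17  62]
```

play_rows([
  [0.005, 0.012, 0.025, 0.0054, 0.014, 0.0118],
  [0.005, 0.012, 0.025, 0.0054, 0.014, 0.0118],
  [0.005, 0.012, 0.025, 0.0054, 0.014, 0.0118],
  [0.005, 0.012, 0.025, 0.0054, 0.014, 0.0118],
  [0.005, 0.012, 0.025, 0.0054, 0.014, 0.0118],
  [0.005, 0.012, 0.025, 0.0054, 0.014, 0.0118],
  [-0.002, -0.003, -0.028, 0.0226, -0.0162, 0],
  [-0.002, -0.003, -0.028, 0.0226, -0.0162, 0],
  [0, 0, 0, 0, 0, 0],
])

```text
clock: 4.95
tool_pos: [0.4899, 0.2174, 0.3011]
orientation: [-154.1, 15.7, -65.2]
force: [-1.1, -0.4, 0.6]
opening: 0.0878
gripper_force: 0.0
```

```bash
python3 - <<'E'
from nxt import *
a=(.05,.06)
go([(.25,30,43,a,.013),(.16,40,43,a,.013),(.13,46,36,a,.013),(.1,51,30,a,.013),(.1,54,25,a,.013)])
E
```

```text
t 4.95 p [0.4899 0.2174 0.3011] q [ 39.5  -8.2 -26.9 -10.6 -42.5 -12.4] F [-1.1 -0.4  0.6]
(0.25, 30, 43, (0.05, 0.06)) rows 1 [0.0032, 0.0037, 0.0039, 0.0005, 0.0005, 0.0017] ik1e-19 [ 39  -8 -26 -11 -43 -12]
(0.16, 40, 43, (0.05, 0.06)) rows 3 [-0.0016, -0.0023, -0.0359, 0.0151, -0.0108, -0.0] ik5e-26 [ 32  -5 -32 -32 -28  13]
(0.13, 46, 36, (0.05, 0.06)) rows 2 [-0.0034, -0.0012, -0.0167, 0.0045, -0.0208, -0.0052] ik2e-27 [ 31  -4 -37 -43 -17  27]
(0.1, 51, 30, (0.05, 0.06)) rows 4 [-0.0016, -0.0003, -0.0087, 0.0004, -0.0093, -0.0028] ik4e-18 [ 20  -2 -36 -69 -17  62]
(0.1, 54, 25, (0.05, 0.06)) rows 2 [-0.0024, 0.0003, 0.0007, -0.0033, -0.0134, -0.0054] ik2e-19 [ 15  -2 -38 -82 -17  80]
```

play_rows([
  [0.002, 0.002, -0.034, 0.0155, -0.0105, 0.001],
  [-0.001, -0.001, -0.034, 0.015, -0.0108, 0],
  [-0.001, -0.001, -0.034, 0.015, -0.0108, 0],
  [-0.0034, -0.0012, -0.0167, 0.0045, -0.0208, -0.0052],
  [-0.0034, -0.0012, -0.0167, 0.0045, -0.0208, -0.0052],
  [0, 0, 0, 0, 0, 0],
])

```text
clock: 5.55
tool_pos: [0.4855, 0.2171, 0.1942]
orientation: [-137.0, 18.3, -61.4]
force: [0.4, -0.3, 0.9]
opening: 0.0877
gripper_force: 0.0
```

```bash
python3 - <<'E'
from nxt import *
a=(.05,.06)
go([(.13,46,36,a,.013),(.1,51,30,a,.013),(.1,54,25,a,.013),(.1,58,20,a,.013),(.1,58,15,a,.013)])
E
```

```text
t 5.55 p [0.4855 0.2171 0.1942] q [ 33.3  -4.6 -37.4 -40.  -15.6  22.8] F [ 0.4 -0.3  0.9]
(0.13, 46, 36, (0.05, 0.06)) rows 1 [-0.0029, -0.0052, -0.0038, 0.0005, 0.0004, 0.0006] ik1e-29 [ 31  -4 -37 -43 -17  27]
(0.1, 51, 30, (0.05, 0.06)) rows 4 [-0.0016, -0.0003, -0.0087, 0.0004, -0.0093, -0.0028] ik4e-18 [ 20  -2 -36 -69 -17  62]
(0.1, 54, 25, (0.05, 0.06)) rows 2 [-0.0024, 0.0003, 0.0007, -0.0033, -0.0134, -0.0054] ik2e-19 [ 15  -2 -38 -82 -17  80]
(0.1, 58, 20, (0.05, 0.06)) rows 3 [-0.0019, 0.0003, 0.0004, -0.0022, -0.0104, -0.0041] ik7e-26 [   4   -2  -42 -103  -24  109]
(0.1, 58, 15, (0.05, 0.06)) rows 2 [-0.001, 0.0017, 0.0, -0.0103, -0.0057, -0.0065] ik8e-28 [   3   -2  -45 -111  -21  121]
```

play_rows([
  [-0.003, -0.005, -0.004, 0.0005, 0.0004, 0.0006],
  [-0.0016, 0, -0.0087, 0.0004, -0.0093, -0.0028],
  [-0.0016, 0, -0.0087, 0.0004, -0.0093, -0.0028],
  [-0.0016, 0, -0.0087, 0.0004, -0.0093, -0.0028],
  [-0.0016, 0, -0.0087, 0.0004, -0.0093, -0.0028],
  [-0.0024, 0, 0, -0.0033, -0.0134, -0.0054],
  [-0.0024, 0, 0, -0.0033, -0.0134, -0.0054],
  [0, 0, 0, 0, 0, 0],
])

```text
clock: 6.35
tool_pos: [0.477, 0.2136, 0.1661]
orientation: [-126.7, 12.1, -62.5]
force: [0.6, -0.9, 0.6]
opening: 0.088
gripper_force: 0.0
```

```bash
python3 - <<'E'
from nxt import *
a=(.05,.06)
go([(.1,54,25,a,.013),(.1,58,20,a,.013),(.1,58,15,a,.013),(.1,58,15,(.05,.02),.013),(.1,58,15,(0,0),.013),(.08,54,10,(0,0),.013)])
E
```

```text
t 6.35 p [0.477  0.2136 0.1661] q [ 15.   -2.1 -37.6 -82.9 -17.4  80.5] F [ 0.6 -0.9  0.6]
(0.1, 54, 25, (0.05, 0.06)) rows 1 [-0.0035, -0.0012, -0.0019, -0.0007, 0.0012, -0.0002] ik4e-24 [ 15  -2 -38 -82 -17  80]
(0.1, 58, 20, (0.05, 0.06)) rows 3 [-0.0019, 0.0003, 0.0004, -0.0022, -0.0104, -0.0041] ik6e-26 [   4   -2  -42 -103  -24  109]
(0.1, 58, 15, (0.05, 0.06)) rows 2 [-0.001, 0.0017, 0.0, -0.0103, -0.0057, -0.0065] ik1e-27 [   3   -2  -45 -111  -21  121]
(0.1, 58, 15, (0.05, 0.02)) rows 2 [0.0, -0.025, 0.0, 0.0, 0.0, 0.0] ik2e-26 [  -1   -3  -44 -103  -23  114]
(0.1, 58, 15, (0, 0)) rows 2 [-0.0312, -0.0125, 0.0, 0.0, 0.0, 0.0] ik1e-25 [ -1 -10 -48 -97 -23 108]
(0.08, 54, 10, (0, 0)) rows 2 [0.0012, 0.0026, -0.013, -0.015, 0.0055, -0.0061] ik1e-29 [   7   -8  -47 -101  -12  109]
```

play_rows([
  [-0.005, -0.001, -0.001, -0.0025, -0.01, -0.0041],
  [-0.003, 0, 0, -0.0025, -0.01, -0.0041],
  [-0.001, 0, 0, -0.0022, -0.01, -0.0041],
  [-0.001, 0.0017, 0, -0.0103, -0.0057, -0.0065],
  [-0.001, 0.0017, 0, -0.0103, -0.0057, -0.0065],
  [0, -0.025, 0, 0, 0, 0],
  [0, -0.025, 0, 0, 0, 0],
  [-0.031, -0.0125, 0, 0, 0, 0],
  [-0.031, -0.0125, 0, 0, 0, 0],
  [0, 0, 0, 0, 0, 0],
])

```text
clock: 7.35
tool_pos: [0.4159, 0.1546, 0.1644]
orientation: [-122.2, 4.3, -66.1]
force: [0.0, -1.1, 0.7]
opening: 0.0873
gripper_force: 0.0
```

```bash
python3 - <<'E'
from nxt import *
from h import *
z=(0,0)
I=[snapshot(n)[0] for n in("side","top")];cv2.imwrite("pics/b3.png",cv2.resize(np.hstack(I),None,fx=.78,fy=.78,interpolation=cv2.INTER_AREA))
go([(.1,58,15,z,.013),(.08,54,10,z,.013),(.06,54,15,z,.013),(.045,51,15,z,.013),(.03,48,10,z,.013),(.015,46,10,z,.013),(0,44,10,z,.013)])
E
```

```text
t 7.45 p [0.4184 0.1553 0.1652] q [ -1.4  -9.7 -47.9 -96.9 -23.5 108.1] F [ 0.2  0.  -0.3]
(0.1, 58, 15, (0, 0)) rows 1 [-0.0005, 0.0009, 0.0005, -0.0001, 0.0, -0.0005] ik2e-22 [ -1 -10 -48 -97 -23 108]
(0.08, 54, 10, (0, 0)) rows 2 [0.0012, 0.0026, -0.013, -0.015, 0.0055, -0.0061] ik4e-30 [   7   -8  -47 -101  -12  109]
(0.06, 54, 15, (0, 0)) rows 2 [0.0007, -0.0017, -0.0124, 0.0103, 0.0046, 0.0057] ik2e-27 [  -5   -3  -49 -102  -25  118]
(0.045, 51, 15, (0, 0)) rows 1 [0.0027, 0.0014, -0.0195, -0.0074, 0.0149, 0.0] ik6e-27 [   0   -1  -47 -101  -21  114]
(0.03, 48, 10, (0, 0)) rows 1 [0.0015, 0.0042, -0.0199, -0.0261, 0.0067, -0.0097] ik3e-22 [   3    0  -48 -107  -14  120]
(0.015, 46, 10, (0, 0)) rows 1 [0.0018, 0.0007, -0.0195, -0.0041, 0.0103, -0.0] ik4e-20 [   3    3  -47 -108  -14  122]
(0, 44, 10, (0, 0)) rows 1 [0.0018, 0.0007, -0.0195, -0.0041, 0.0103, -0.0] ik5e-29 [   3    5  -47 -109  -14  124]
```

View pics/b3.png

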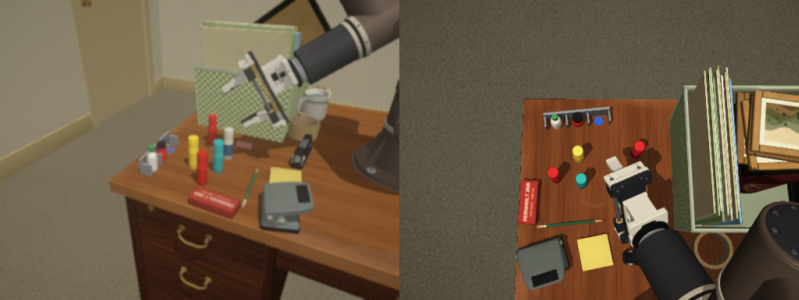

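The side view shows the hand straddling above the stick at (228,140), with nothing moved. Continuing the descent.

play_rows([
  [0.0017, 0.0013, -0.0252, -0.005, 0.01, -0.0006],
  [0.0017, 0.0013, -0.0252, -0.005, 0.01, -0.0006],
  [0.0014, 0.0007, -0.0098, -0.0037, 0.0075, 0],
  [0.0014, 0.0007, -0.0098, -0.0037, 0.0075, 0],
  [0.0008, 0.0021, -0.01, -0.013, 0.0034, -0.0049],
  [0.0008, 0.0021, -0.01, -0.013, 0.0034, -0.0049],
  [0, 0, 0, 0, 0, 0],
])

```text
clock: 8.15
tool_pos: [0.4251, 0.1625, 0.0914]
orientation: [-132.2, 0.0, -68.8]
force: [-0.2, 0.0, 0.6]
opening: 0.0877
gripper_force: 0.0
```

```bash
python3 - <<'E'
from nxt import *
z=(0,0)
go([(.03,48,10,z,.013),(.015,46,10,z,.013),(0,44,10,z,.013)])
p,M,o=cur();print(tool(M,p,st))
E
```

```text
t 8.15 p [0.4251 0.1625 0.0914] q [   2.3    0.8  -47.6 -108.   -14.6  121.5] F [-0.2  0.   0.6]
(0.03, 48, 10, (0, 0)) rows 1 [-0.0009, -0.0007, 0.0025, 0.0003, -0.0011, 0.0012] ik2e-25 [   3    0  -48 -107  -14  120]
(0.015, 46, 10, (0, 0)) rows 1 [0.0018, 0.0007, -0.0195, -0.0041, 0.0103, -0.0] ik4e-20 [   3    3  -47 -108  -14  122]
(0, 44, 10, (0, 0)) rows 1 [0.0018, 0.0007, -0.0195, -0.0041, 0.0103, -0.0] ik3e-29 [   3    5  -47 -109  -14  124]
('stick', 12)
```

play_rows([
  [0.0007, 0.0002, -0.0098, -0.002, 0.0049, 0.0003],
  [0.0007, 0.0002, -0.0098, -0.002, 0.0049, 0.0003],
  [0.0007, 0.0002, -0.0098, -0.002, 0.0049, 0.0003],
  [0.0007, 0.0002, -0.0098, -0.002, 0.0049, 0.0003],
  [0, 0, 0, 0, 0, 0],
])

```text
clock: 8.65
tool_pos: [0.4262, 0.1618, 0.0589]
orientation: [-136.1, -0.1, -68.7]
force: [-0.0, -0.9, 1.0]
opening: 0.0879
gripper_force: 0.0
```

```bash
cat > where.py <<'E'
from nxt import *
from h import *
def look(x0,x1,y0,y1):
    _,d=snapshot("side");P=cloud("side",d);p,_=snapshot("side")
    hsv=cv2.cvtColor(p,cv2.COLOR_BGR2HSV);w=(hsv[...,1]<90)&(hsv[...,2]>120)
    k=w&(P[...,2]>.06)&(P[...,2]<.1)&(P[...,0]>x0)&(P[...,0]<x1)&(P[...,1]>y0)&(P[...,1]<y1)
    Q=P[k];print("white pts",len(Q),Q.mean(0).round(4),Q.min(0).round(3),Q.max(0).round(3));return p
E
python3 - <<'E'
from where import *
p=look(.40,.47,.12,.19);cv2.imwrite("pics/s4.png",cv2.resize(p[90:260,170:370],None,fx=3.5,fy=3.5,interpolation=cv2.INTER_CUBIC))
a,M,o=cur();print(tool(M,a,st))
L=[(0,44,10,(0,0),.013),(0,44,10,(0,0),0)]
for f,t in((.2,44),(.37,44),(.55,44.5),(.73,45),(1,46)): L.append((0,t,10,tuple((g-st)*f),0))
go([(d-.002,)+r for d,*r in [(l[0],)+l[1:] for l in L] for r in [tuple(r)]])
E
```

```text
white pts 247 [0.44   0.1691 0.0816] [0.425 0.146 0.06 ] [0.47 0.19 0.1 ]
('desk', 4)
t 8.75 p [0.4261 0.1619 0.0597] q [   0.8    6.   -47.5 -111.1  -15.1  126.9] F [-0.5 -0.7 -0.2]
(-0.002, 44, 10, (0, 0)) rows 1 [0.0014, 0.0016, 0.0007, 0.0005, -0.0001, 0.0006] ik7e-27 [   1    6  -47 -111  -15  126]
(-0.002, 44, 10, (0, 0)) rows 1 [0.0159, 0.0032, 0.0, 0.0, 0.0, 0.0] ik6e-28 [   2    7  -46 -110  -14  125]
(-0.002, 44, 10, (np.float64(0.03334), np.float64(0.0067599999999999995))) rows 1 [0.0417, 0.0084, 0.0, 0.0, 0.0, 0.0] ik3e-30 [   6    9  -42 -108  -12  119]
(-0.002, 44, 10, (np.float64(0.061679000000000005), np.float64(0.012505999999999998))) rows 1 [0.0354, 0.0072, 0.0, 0.0, 0.0, 0.0] ik2e-26 [   9   11  -38 -103   -8  111]
(-0.002, 44.5, 10, (np.float64(0.09168500000000002), np.float64(0.01859))) rows 1 [0.0371, 0.0074, 0.0002, 0.001, -0.0026, 0.0] ik8e-21 [  11   13  -35 -101   -8  108]
(-0.002, 45, 10, (np.float64(0.12169100000000001), np.float64(0.024673999999999998))) rows 1 [0.0371, 0.0074, 0.0002, 0.001, -0.0026, -0.0] ik3e-30 [ 13  15 -31 -97  -6 103]
(-0.002, 46, 10, (np.float64(0.16670000000000001), np.float64(0.0338))) rows 2 [0.0277, 0.0055, 0.0002, 0.001, -0.0026, 0.0] ik8e-25 [ 14  18 -27 -94  -5  99]
```

View pics/s4.png

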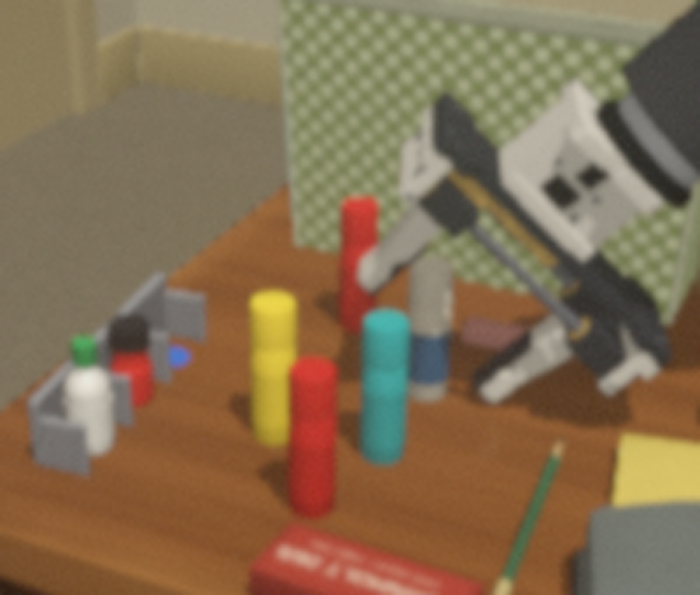

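The stick (crop at (430,330)) stands between the fingers, with the rear finger low behind it. Starting the slow push.

play_rows([
  [0.0038, 0.0022, 0.0007, 0.0005, 0, 0.0006],
  [0.0038, 0.0014, 0, 0, 0, 0],
  [0.0038, 0.0008, 0, 0, 0, 0],
  [0.0038, 0.0008, 0, 0, 0, 0],
  [0.004, 0.0008, 0, 0, 0, 0],
  [0.005, 0.001, 0, 0, 0, 0],
  [0.006, 0.0012, 0, 0, 0, 0],
  [0.006, 0.0012, 0, 0, 0, 0],
  [0.006, 0.0012, 0, 0, 0, 0],
  [0.006, 0.0012, 0, 0, 0, 0],
])

```text
clock: 9.75
tool_pos: [0.4652, 0.1716, 0.0606]
orientation: [-136.0, -0.0, -68.6]
force: [-1.2, -0.5, 1.3]
opening: 0.0879
gripper_force: 0.2
```

```bash
cat >> where.py <<'E'
def band(f0=0):
    # blue band (z~.02) of the stick in the side and top views -> position; prints expected too
    p,d=snapshot("side");P=cloud("side",d);hsv=cv2.cvtColor(p,cv2.COLOR_BGR2HSV)
    b=cv2.inRange(hsv,(95,70,30),(125,255,255))>0;k=b&(P[...,2]>.006)&(P[...,2]<.06)&(P[...,0]>.4)&(P[...,0]<.64)&(P[...,1]>.1)&(P[...,1]<.26)
    Q=P[k];n=np.array([.387,-.77])/.862
    if len(Q)>5:
        v,u=np.nonzero(k);c=(u.min()+u.max())/2;m=Q[:,:2].mean(0)+n*.0135*.8
        print("band",len(Q),"u",u.min(),u.max(),"v",v.min(),v.max(),"stick~",m.round(4))
    a,M,o=cur();cp=a+M@np.r_[.5*.0095,.044,.019];h=np.r_[np.cos(np.radians(11.4)),np.sin(np.radians(11.4))]
    s=cp[:2]+.0135*h;print("from tool: stick",s.round(4),"contact z",cp[2].round(4),"lateral of line vs st",float((st-s)@[-h[1],h[0]]).__round__(4),"F",o["force"].round(1),"t",o["clock"],tool(M,a,s)[0:2]);return p
def goto(F,c=.016):
    go([(c-.018,t,10,tuple((g-st)*f),0) for f,t in F])
E
python3 - <<'E'
from where import *
band();goto([(.25,44),(.37,44),(.55,44.5)])
E
```

```text
from tool: stick [0.4639 0.1633] contact z 0.0166 lateral of line vs st -0.0008 F [ 1.8  0.1 -0.5] t 9.8 ('stick', 0)
t 9.8 p [0.4661 0.1718 0.0609] q [   4.8    8.6  -42.5 -108.5  -12.1  121. ] F [ 1.8  0.1 -0.5]
(-0.0019999999999999983, 44, 10, (np.float64(0.041675000000000004), np.float64(0.00845))) rows 1 [0.0195, 0.0029, -0.0008, 0.0, 0.0004, -0.0001] ik4e-19 [   7   10  -40 -106  -11  118]
(-0.0019999999999999983, 44, 10, (np.float64(0.061679000000000005), np.float64(0.012505999999999998))) rows 1 [0.025, 0.0051, 0.0, 0.0, 0.0, 0.0] ik4e-19 [   9   11  -38 -103   -8  111]
(-0.0019999999999999983, 44.5, 10, (np.float64(0.09168500000000002), np.float64(0.01859))) rows 1 [0.0371, 0.0074, 0.0002, 0.001, -0.0026, 0.0] ik8e-21 [  11   13  -35 -101   -8  108]
```

play_rows([
  [0.006, 0.001, -0.0002, 0, 0.0002, 0],
  [0.006, 0.001, -0.0002, 0, 0.0002, 0],
  [0.006, 0.0012, -0.0002, 0, 0, 0],
  [0.006, 0.0012, 0, 0, 0, 0],
  [0.006, 0.0012, 0, 0, 0, 0],
  [0.006, 0.0012, 0, 0, 0, 0],
  [0.006, 0.0012, 0, 0, 0, 0],
  [0.006, 0.0012, 0, 0, 0, 0],
  [0.006, 0.0012, 0, 0, 0, 0],
  [0.006, 0.0012, 0, 0, 0, 0],
])

```text
clock: 10.8
tool_pos: [0.5132, 0.1809, 0.0602]
orientation: [-136.0, 0.0, -68.6]
force: [-0.4, 0.6, 0.1]
opening: 0.0876
gripper_force: 0.1
```

```bash
python3 - <<'E'
from where import *
p=band();goto([(.55,44.5),(.73,45),(1,46)])
t,_=snapshot("top")
cv2.imwrite("pics/s5.png",np.hstack([cv2.resize(p[110:250,180:320],(400,400),interpolation=cv2.INTER_CUBIC),cv2.resize(t[120:260,180:320],(400,400),interpolation=cv2.INTER_CUBIC)]))
E
```

```text
band 35 u 218 263 v 185 193 stick~ [0.5166 0.1812]
from tool: stick [0.5119 0.1726] contact z 0.0162 lateral of line vs st -0.0005 F [2.2 0.7 0.8] t 10.85 ('stick', 0)
t 10.85 p [0.5141 0.1811 0.0604] q [ 12.   11.5 -35.9 -98.9  -6.6 105.8] F [2.2 0.7 0.8]
(-0.0019999999999999983, 44.5, 10, (np.float64(0.09168500000000002), np.float64(0.01859))) rows 1 [0.0216, 0.0038, -0.0001, 0.001, -0.0026, -0.0001] ik3e-20 [  11   13  -35 -101   -8  108]
(-0.0019999999999999983, 45, 10, (np.float64(0.12169100000000001), np.float64(0.024673999999999998))) rows 1 [0.0371, 0.0074, 0.0002, 0.001, -0.0026, -0.0] ik3e-29 [ 13  15 -31 -97  -6 103]
(-0.0019999999999999983, 46, 10, (np.float64(0.16670000000000001), np.float64(0.0338))) rows 2 [0.0277, 0.0055, 0.0002, 0.001, -0.0026, 0.0] ik8e-25 [ 14  18 -27 -94  -5  99]
```

View pics/s5.png

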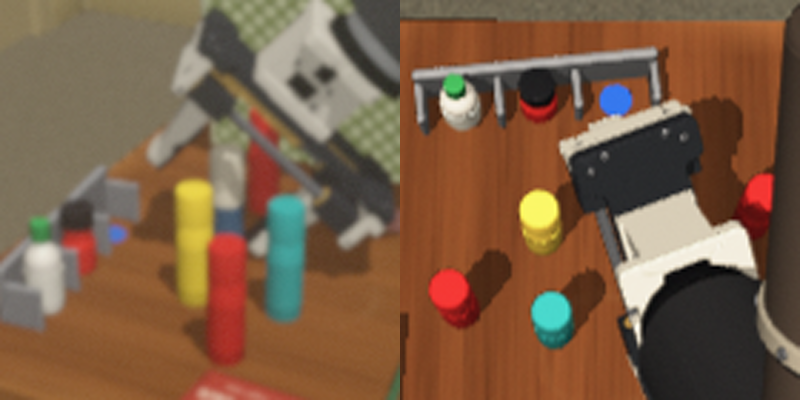

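The left half shows the stick upright at (228,170) behind the yellow decoy; nothing else has moved. Continuing.

play_rows([
  [0.006, 0.0011, 0, 0.0002, -0.0006, 0],
  [0.006, 0.0011, 0, 0.0002, -0.0006, 0],
  [0.006, 0.0011, 0, 0.0002, -0.0006, 0],
  [0.006, 0.0012, 0, 0.0002, -0.0006, 0],
  [0.006, 0.0012, 0, 0.0002, -0.0006, 0],
  [0.006, 0.0012, 0, 0.0002, -0.0006, 0],
  [0.006, 0.0012, 0, 0.0002, -0.0006, 0],
  [0.006, 0.0012, 0, 0.0002, -0.0006, 0],
  [0.006, 0.0012, 0, 0.0002, -0.0006, 0],
  [0.005, 0.001, 0, 0.0002, -0.0006, 0],
])

```text
clock: 11.9
tool_pos: [0.5604, 0.1902, 0.0602]
orientation: [-134.9, -0.1, -68.6]
force: [0.7, -0.7, 0.0]
opening: 0.0876
gripper_force: 0.1
```

```bash
python3 - <<'E'
from where import *
p=band();goto([(.73,45),(1,46)])
E
```

```text
band 51 u 218 239 v 183 193 stick~ [0.5561 0.193 ]
from tool: stick [0.5595 0.1821] contact z 0.0157 lateral of line vs st -0.0004 F [1.  0.7 0.6] t 11.95 ('stick', 0)
t 11.95 p [0.5609 0.1903 0.0603] q [ 11.3  14.9 -31.6 -99.7  -7.2 107. ] F [1.  0.7 0.6]
(-0.0019999999999999983, 45, 10, (np.float64(0.12169100000000001), np.float64(0.024673999999999998))) rows 1 [0.0001, -0.0003, 0.0004, 0.0001, 0.0008, -0.0002] ik3e-28 [ 13  15 -31 -97  -6 103]
(-0.0019999999999999983, 46, 10, (np.float64(0.16670000000000001), np.float64(0.0338))) rows 2 [0.0277, 0.0055, 0.0002, 0.001, -0.0026, 0.0] ik7e-25 [ 14  18 -27 -94  -5  99]
```

```bash
python3 - <<'E'
from where import *
p,d=snapshot("side");P=cloud("side",d);c=camera_model("side");T=c["world_to_cam"]
def proj(q):
    a=T[:3,:3]@np.array(q)+T[:3,3];return (c["fx"]*a[0]/a[2]+c["cx"]).round(1),(c["fy"]*a[1]/a[2]+c["cy"]).round(1)
a,M,o=cur();s=(a+M@np.r_[.5*.0095,.044,.019])[:2]+.0135*np.array([.98,.198])
for z in(.003,.02,.05,.085): print(z,"centre",proj([*s,z]))
n=np.array([.895,.447])*.0135 
print("edges z.02",proj([*(s+n),.02]),proj([*(s-n),.02]))
for v in(190,183,176,165,155): print(v,[(u,tuple(int(x) for x in p[v,u]),P[v,u].round(3).tolist()) for u in range(214,246,4)])
E
```

```text
0.003 centre (np.float64(238.3), np.float64(193.3))
0.02 centre (np.float64(238.1), np.float64(186.8))
0.05 centre (np.float64(237.8), np.float64(175.1))
0.085 centre (np.float64(237.4), np.float64(160.9))
edges z.02 (np.float64(232.1), np.float64(186.8)) (np.float64(244.1), np.float64(186.8))
190 [(214, (108, 110, 115), [0.599, 0.221, 0.022]), (218, (119, 98, 96), [0.591, 0.216, 0.021]), (222, (114, 75, 76), [0.602, 0.183, 0.001]), (226, (42, 66, 98), [0.594, 0.178, 0.001]), (230, (43, 65, 93), [0.585, 0.174, 0.001]), (234, (96, 81, 69), [0.557, 0.205, 0.024]), (238, (107, 90, 74), [0.549, 0.201, 0.024]), (242, (67, 135, 154), [0.51, 0.254, 0.061])]
183 [(214, (85, 89, 93), [0.621, 0.185, 0.017]), (218, (91, 94, 100), [0.621, 0.168, 0.008]), (222, (93, 97, 101), [0.61, 0.168, 0.011]), (226, (90, 95, 99), [0.6, 0.167, 0.012]), (230, (50, 67, 94), [0.602, 0.145, 0.001]), (234, (97, 82, 69), [0.558, 0.203, 0.04]), (238, (109, 93, 75), [0.549, 0.2, 0.042]), (242, (62, 140, 160), [0.509, 0.255, 0.078])]
176 [(214, (77, 80, 86), [0.622, 0.183, 0.033]), (218, (93, 97, 100), [0.618, 0.17, 0
[... 328 characters left out ...]
18, (92, 113, 124), [1.486, -1.219, -0.751]), (222, (80, 107, 132), [0.668, 0.069, 0.001]), (226, (64, 105, 154), [0.659, 0.063, 0.0]), (230, (76, 104, 139), [0.649, 0.06, 0.001]), (234, (123, 141, 149), [0.557, 0.202, 0.084]), (238, (124, 142, 151), [0.549, 0.198, 0.084]), (242, (121, 143, 155), [0.544, 0.188, 0.081])]
155 [(214, (141, 156, 162), [0.602, 0.208, 0.101]), (218, (136, 149, 154), [0.588, 0.214, 0.107]), (222, (128, 141, 147), [0.58, 0.211, 0.107]), (226, (86, 101, 109), [1.514, -1.377, -0.748]), (230, (93, 116, 126), [1.482, -1.377, -0.742]), (234, (85, 108, 122), [1.466, -1.405, -0.75]), (238, (49, 75, 104), [0.661, -0.006, -0.0]), (242, (51, 72, 100), [0.649, -0.006, 0.002])]
```

```bash
python3 - <<'E'
from where import *
c=camera_model("side");T=c["world_to_cam"]
def proj(q):
    a=T[:3,:3]@np.array(q)+T[:3,3];return round(c["fx"]*a[0]/a[2]+c["cx"],1),round(c["fy"]*a[1]/a[2]+c["cy"],1)
P=cloud("side",np.load("side0.npy"));p=np.load("side0p.npy")
to=np.array([-.449,.893])*.0135
for n,s in (("stick",(.4378,.1572)),("turq",(.4347,.234)),("yel",(.5019,.2425))):
    u,v=proj([*(np.array(s)+to),.06]);print(n,"expected",(np.array(s)+to).round(4),"measured",P[int(round(v)),int(round(u))].round(4))
a,M,o=cur();e=M@np.r_[1,0,0];print("edge dir",e.round(3),"normal skew deg",np.degrees(np.arctan2(e[1],e[0])).round(1),"inner end pts",[(a+M@np.r_[x,.044,.019]).round(4).tolist() for x in(-.0145,-.0095,.0095,.0145)])
p,d=snapshot("side")
print([(v,tuple(int(x) for x in p[v,236]),cloud("side",d)[v,236].round(3).tolist()) for v in range(184,206,2)])
# top view: stick top?
p,d=snapshot("top");Q=cloud("top",d)
k=(abs(Q[...,2]-.085)<.012)&(Q[...,0]>.53)&(Q[...,0]<.59)&(Q[...,1]>.15)&(Q[...,1]<.22);print("top pts",k.sum(),Q[k].mean(0) if k.any() else "")
E
```

```text
stick expected [0.4317 0.1693] measured [0.4332 0.1675 0.0581]
turq expected [0.4286 0.2461] measured [0.4295 0.2462 0.0593]
yel expected [0.4958 0.2546] measured [0.4957 0.2556 0.061 ]
edge dir [ 0.365 -0.931  0.001] normal skew deg -68.6 inner end pts [[0.5388, 0.1972, 0.0156], [0.5406, 0.1925, 0.0156], [0.5476, 0.1748, 0.0156], [0.5494, 0.1702, 0.0156]]
[(184, (106, 89, 72), [0.553, 0.203, 0.039]), (186, (106, 92, 74), [0.553, 0.203, 0.034]), (188, (105, 89, 71), [0.553, 0.203, 0.029]), (190, (106, 90, 73), [0.554, 0.202, 0.023]), (192, (107, 91, 74), [0.553, 0.203, 0.019]), (194, (110, 105, 100), [0.554, 0.202, 0.013]), (196, (120, 135, 143), [0.554, 0.201, 0.007]), (198, (112, 132, 145), [0.554, 0.202, 0.003]), (200, (70, 101, 142), [0.552, 0.206, -0.0]), (202, (48, 82, 129), [0.548, 0.213, -0.001]), (204, (42, 71, 108), [0.543, 0.222, 0.001])]
top pts 0
```

The depth shows the stick drifted about 9 mm left, to about (0.559, 0.190), because the finger face is skewed to 21°. It is still inside the bay width. I'll back off slightly, square the finger to the bay, then push in.

```bash
cat > fin.py <<'E'
from where import *
def pose2(t,az,yw,s,gap,ch=.016,off=0):
    M=MT(t,az,yw);e=M[:,0]/np.linalg.norm(M[:2,0]);n=np.array([-e[1],e[0]]);n=n*np.sign(n[0])
    cp=M@np.r_[off,.044,.019];return np.r_[np.array(s)-(.0135+gap)*n-cp[:2],ch-cp[2]],M,np.degrees(np.arctan2(n[1],n[0]))
def chain(W):
    p,M,o=cur();q=np.array(o["joint_pos"]);print("t",o["clock"],"p",p.round(4),"F",o["force"].round(1))
    for (t,az,yw,s,gap,n) in W:
        p1,M1,nd=pose2(t,az,yw,s,gap);rv=R.from_matrix(M1@M.T).as_rotvec();b=ik(p1,M1,[q])
        print((t,az,yw,s,gap),"normal",nd.round(1),"rows",n,np.r_[(p1-p)/.8/n,np.degrees(rv)/180/n].round(4).tolist(),"ik%.0e"%b[0],b[1].round().astype(int),"arm",min(v[0] for v in armd(b[1])),tool(M1,p1,s))
        p,M,q=p1,M1,b[1]
def stick(rx=(.5,.64),ry=(.15,.25)):
    p,d=snapshot("side");P=cloud("side",d);k=(P[...,2]>.012)&(P[...,2]<.04)&(P[...,0]>rx[0])&(P[...,0]<rx[1])&(P[...,1]>ry[0])&(P[...,1]<ry[1])&(p[...,0].astype(int)-p[...,2]>20)
    Q=P[k][:,:2]
    r=least_squares(lambda c:np.linalg.norm(Q-c,axis=1)-.0135,Q.mean(0)+[.006,-.012],loss="soft_l1",f_scale=.002);print("stick fit",len(Q),r.x.round(4),"local",((r.x-oo)@ox).round(4),((r.x-oo)@oy).round(4));return r.x
E
python3 - <<'E'
from fin import *
s=stick()
chain([(45,10,-10,(.559,.190),.006,2),(45,10,5,(.559,.190),.006,4),(45,10,5,(.559,.190),0,2),(46,10,5,(.6045,.191),0,10)])
E
```

```text
stick fit 65 [0.5589 0.1919] local -0.0408 -0.0495
t 12.15 p [0.5598 0.19   0.0601] F [-0.9  0.2  0. ]
(45, 10, -10, (0.559, 0.19), 0.006) normal 21.4 rows 2 [-0.0016, -0.0004, 0.0003, 0.0001, 0.0003, -0.0001] ik4e-26 [ 12  15 -32 -99  -7 105] arm 26 ('desk', 4)
(45, 10, 5, (0.559, 0.19), 0.006) normal 10.7 rows 4 [0.0007, -0.0023, -0.0003, 0.0137, 0.0054, -0.0147] ik5e-30 [ 11  15 -32 -98  -8  91] arm 18 ('desk', 2)
(45, 10, 5, (0.559, 0.19), 0) normal 10.7 rows 2 [0.0037, 0.0007, 0.0, 0.0, 0.0, 0.0] ik2e-27 [ 12  15 -31 -96  -7  88] arm 20 ('stick', 0)
(46, 10, 5, (0.6045, 0.191), 0) normal 10.9 rows 10 [0.0056, 0.0001, 0.0, 0.0002, -0.0005, 0.0] ik1e-30 [ 12  18 -27 -92  -7  84] arm 17 ('stick', 0)
```

```bash
sed -i 's/ch=.016,off/ch=.018,off/' fin.py; python3 - <<'E'
from fin import *
s=(.559,.1915)
for yw in(12,18): chain([(45,10,-10,s,.006,2),(45,10,yw,s,.006,6),(45,10,yw,s,0,2),(45.5,10,yw,(.58,.191),0,5),(46,10,yw,(.6045,.191),0,6)])
E
```

```text
t 12.15 p [0.5598 0.19   0.0601] F [-0.9  0.2  0. ]
(45, 10, -10, (0.559, 0.1915), 0.006) normal 21.4 rows 2 [-0.0016, 0.0005, 0.0015, 0.0001, 0.0003, -0.0001] ik5e-22 [ 14  14 -31 -96  -5 101] arm 29 ('desk', 6)
(45, 10, 12, (0.559, 0.1915), 0.006) normal 5.5 rows 6 [0.0006, -0.0023, -0.0005, 0.0134, 0.0053, -0.0144] ik5e-27 [ 11  15 -32 -97  -7  82] arm 17 ('desk', 3)
(45, 10, 12, (0.559, 0.1915), 0) normal 5.5 rows 2 [0.0037, 0.0004, 0.0, 0.0, 0.0, 0.0] ik2e-27 [ 12  15 -31 -95  -6  79] arm 18 ('stick', 0)
(45.5, 10, 12, (0.58, 0.191), 0) normal 5.6 rows 5 [0.0052, -0.0002, 0.0, 0.0002, -0.0005, 0.0] ik2e-30 [ 12  16 -29 -94  -7  78] arm 15 ('stick', 0)
(46, 10, 12, (0.6045, 0.191), 0) normal 5.7 rows 6 [0.005, -0.0, 0.0, 0.0002, -0.0004, -0.0] ik1e-29 [ 12  18 -27 -91  -7  76] arm 14 ('stick', 0)
t 12.15 p [0.5598 0.19   0.0601] F [-0.9  0.2  0. ]
(45, 10, -10, (0.559, 0.1915), 0.006) normal 21.4 rows 2 [-0.0016, 0.0005, 0.0015, 0.0001, 0.0003, -0.0001] ik5e-22 [ 14  14 -31 -96  -5 101] arm 29 ('desk', 6)
(45, 10, 18, (0.559, 0.1915), 0.006) normal 0.8 rows 6 [0.0006, -0.0029, -0.0008, 0.0171, 0.0067, -0.0183] ik7e-24 [ 10  15 -32 -98  -8  78] arm 13 ('desk', 3)
(45, 10, 18, (0.559, 0.1915), 0) normal 0.8 rows 2 [0.0037, 0.0001, 0.0, 0.0, 0.0, 0.0] ik2e-29 [ 11  15 -31 -96  -7  76] arm 14 ('stick', 0)
(45.5, 10, 18, (0.58, 0.191), 0) normal 1.0 rows 5 [0.0052, -0.0002, 0.0, 0.0002, -0.0005, 0.0] ik2e-22 [ 11  16 -29 -95  -8  75] arm 12 ('stick', 0)
(46, 10, 18, (0.6045, 0.191), 0) normal 1.1 rows 6 [0.005, -0.0, 0.0, 0.0002, -0.0004, -0.0] ik6e-27 [ 11  18 -27 -93  -7  72] arm 10 ('stick', 0)
```

play_rows([
  [-0.004, -0.0005, 0.0015, 0.0001, 0.0003, 0],
  [-0.004, -0.0005, 0.0015, 0.0001, 0.0003, 0],
  [0.0006, -0.0023, -0.0005, 0.0134, 0.0053, -0.0144],
  [0.0006, -0.0023, -0.0005, 0.0134, 0.0053, -0.0144],
  [0.0006, -0.0023, -0.0005, 0.0134, 0.0053, -0.0144],
  [0.0006, -0.0023, -0.0005, 0.0134, 0.0053, -0.0144],
  [0.0006, -0.0023, -0.0005, 0.0134, 0.0053, -0.0144],
  [0.0006, -0.0023, -0.0005, 0.0134, 0.0053, -0.0144],
  [0, 0, 0, 0, 0, 0],
])

```text
clock: 13.05
tool_pos: [0.5563, 0.1779, 0.0602]
orientation: [-137.2, 15.4, -84.6]
force: [-0.2, -0.0, -0.2]
opening: 0.0877
gripper_force: 0.0
```

```bash
python3 - <<'E'
from fin import *
s=tuple(stick())
chain([(45,10,12,s,.001,4),(45.5,10,12,(.58,.191),0,5),(46,10,12,(.6045,.191),0,6)])
E
```

```text
stick fit 62 [0.559  0.1915] local -0.0408 -0.0499
t 13.1 p [0.5563 0.178  0.0602] F [ 0.1  1.  -0.3]
(45, 10, 12, (np.float64(0.558960048856725), np.float64(0.19146778230888245)), 0.001) normal 5.5 rows 4 [0.0027, 0.0007, 0.0, 0.0001, -0.0, -0.0001] ik3e-24 [ 12  15 -31 -95  -7  80] arm 18 ('stick', 1)
(45.5, 10, 12, (0.58, 0.191), 0) normal 5.6 rows 5 [0.0054, -0.0001, 0.0, 0.0002, -0.0005, 0.0] ik4e-22 [ 12  16 -29 -94  -7  78] arm 15 ('stick', 0)
(46, 10, 12, (0.6045, 0.191), 0) normal 5.7 rows 6 [0.005, -0.0, 0.0, 0.0002, -0.0004, -0.0] ik7e-29 [ 12  18 -27 -91  -7  76] arm 14 ('stick', 0)
```

play_rows([
  [0.0027, 0.0007, 0, 0, 0, 0],
  [0.0027, 0.0007, 0, 0, 0, 0],
  [0.0027, 0.0007, 0, 0, 0, 0],
  [0.0027, 0.0007, 0, 0, 0, 0],
  [0.005, -0.0002, 0, 0.0002, -0.0005, 0],
  [0.0055, -0.0002, 0, 0.0002, -0.0005, 0],
  [0.0055, -0.0002, 0, 0.0002, -0.0005, 0],
  [0.0055, -0.0002, 0, 0.0002, -0.0005, 0],
  [0.0055, -0.0002, 0, 0.0002, -0.0005, 0],
])

```text
clock: 14.0
tool_pos: [0.5871, 0.1795, 0.0601]
orientation: [-136.7, 15.5, -84.4]
force: [-0.7, -0.2, 0.7]
opening: 0.0874
gripper_force: 0.2
```

```bash
python3 - <<'E'
from fin import *
s=stick()
chain([(45.5,10,12,tuple(s),0,1),(46,10,12,(.6045,.191),0,6)])
E
```

```text
stick fit 90 [0.581  0.1921] local -0.0188 -0.0518
t 14.05 p [0.5877 0.1795 0.0602] F [ 1.1 -0.4 -0.1]
(45.5, 10, 12, (np.float64(0.5810103275417058), np.float64(0.19209217710989232)), 0) normal 5.6 rows 1 [-0.0002, 0.0018, 0.0002, -0.0, -0.0001, -0.0001] ik4e-23 [ 12  16 -29 -93  -7  78] arm 16 ('stick', 0)
(46, 10, 12, (0.6045, 0.191), 0) normal 5.7 rows 6 [0.0048, -0.0003, 0.0, 0.0002, -0.0004, -0.0] ik7e-20 [ 12  18 -27 -91  -7  76] arm 14 ('stick', 0)
```

play_rows([
  [0.005, 0, 0, 0.0002, -0.0004, 0],
  [0.005, 0, 0, 0.0002, -0.0004, 0],
  [0.005, 0, 0, 0.0002, -0.0004, 0],
  [0.005, 0, 0, 0.0002, -0.0004, 0],
  [0.004, 0, 0, 0.0002, -0.0004, 0],
  [0.002, 0, 0, 0, 0, 0],
  [0, 0, 0, 0, 0, 0],
])

```text
clock: 14.75
tool_pos: [0.6077, 0.1796, 0.0602]
orientation: [-136.3, 15.6, -84.3]
force: [0.6, 0.2, 0.3]
opening: 0.0876
gripper_force: 0.0
```

```bash
python3 - <<'E'
from fin import *
s=stick()
chain([(46,10,12,tuple(s),0,1),(46,10,12,(.6055,.191),0,6)])
E
```

```text
stick fit 69 [0.6017 0.192 ] local 0.0018 -0.0542
t 14.8 p [0.6075 0.1797 0.0601] F [0.3 0.1 0.4]
(46, 10, 12, (np.float64(0.6017420569768227), np.float64(0.19204040130968225)), 0) normal 5.7 rows 1 [0.0006, 0.0013, 0.0005, -0.0, -0.0009, -0.0002] ik7e-24 [ 12  18 -27 -92  -7  77] arm 15 ('stick', 0)
(46, 10, 12, (0.6055, 0.191), 0) normal 5.7 rows 6 [0.0008, -0.0002, 0.0, 0.0, 0.0, 0.0] ik5e-23 [ 12  18 -27 -91  -6  75] arm 14 ('stick', 0)
```

play_rows([
  [0.0013, 0, 0, 0, 0, 0],
  [0.0013, 0, 0, 0, 0, 0],
  [0.0013, 0, 0, 0, 0, 0],
  [0, 0, 0, 0, 0, 0],
])

```text
clock: 15.2
tool_pos: [0.6107, 0.1797, 0.0602]
orientation: [-136.3, 15.6, -84.3]
force: [-0.4, 0.5, -0.4]
opening: 0.0878
gripper_force: 0.0
```

```bash
python3 - <<'E'
from fin import *
s=stick();a,M,o=cur();print(o["force"].round(1),o["gripper_force"],a)
E
```

```text
stick fit 62 [0.6049 0.193 ] local 0.0051 -0.0536
[ 0.6 -0.3 -0.2] 0.010944195091724396 [0.61061104 0.179711   0.06022179]
```

play_rows([
  [0.001, 0, 0, 0, 0, 0],
  [0, 0, 0, 0, 0, 0],
  [-0.005, 0, 0, 0, 0, 0],
  [-0.006, 0, 0, 0, 0, 0],
  [-0.006, 0, 0, 0, 0, 0],
  [0, 0, 0, 0, 0, 0],
])

```text
clock: 15.85
tool_pos: [0.5974, 0.1793, 0.0601]
orientation: [-136.3, 15.7, -84.3]
force: [-0.6, 0.2, -0.3]
opening: 0.0879
gripper_force: 0.0
```

```bash
python3 - <<'E'
from fin import *
s=stick();
def ch2(W):
    p,M,o=cur();q=np.array(o["joint_pos"]);print(p.round(4),q.round(),o["force"].round(1),tool(M,p,s))
    for dz,t,az,yw,gap,n in W:
        p1,M1,nd=pose2(t,az,yw,s,gap,.018+dz);rv=R.from_matrix(M1@M.T).as_rotvec();b=ik(p1,M1,[q])
        mid=min(tool(R.from_rotvec(rv*k).as_matrix()@M,p+(p1-p)*k,s) for k in(.25,.5,.75))
        print((dz,t,az,yw,gap),n,np.r_[(p1-p)/.8/n,np.degrees(rv)/180/n].round(4).tolist(),"ik%.0e"%b[0],b[1].round().astype(int),"dq",abs(b[1]-q).max().round(),"arm",min(v[0] for v in armd(b[1])),tool(M1,p1,s),mid)
        p,M,q=p1,M1,b[1]
ch2([(.002,46,10,12,.014,1),(.03,48.5,10,8,.014,3),(.06,51.5,10,4,.014,3),(.09,55,10,0,.014,3),(.12,58,10,0,.014,3),(.15,61,10,0,.014,3)])
E
```

```text
stick fit 59 [0.6046 0.1925] local 0.0047 -0.0541
[0.5978 0.1793 0.0602] [ 11.  17. -28. -94.  -7.  80.] [ 1.   0.1 -0.1] ('desk', 3)
(0.002, 46, 10, 12, 0.014) 1 [-0.0011, 0.0006, 0.0029, -0.0001, -0.0009, 0.0001] ik8e-31 [ 11  17 -28 -94  -7  79] dq 0.0 arm 14 ('desk', 5) ('desk', 3)
(0.03, 48.5, 10, 8, 0.014) 3 [-0.0008, 0.0002, 0.0122, -0.0034, -0.0063, 0.005] ik2e-27 [ 12  14 -29 -94  -7  82] dq 3.0 arm 12 ('stick', 14) ('desk', 12)
(0.06, 51.5, 10, 4, 0.014) 3 [-0.001, 0.0002, 0.013, -0.0033, -0.0072, 0.0048] ik6e-30 [ 10  10 -30 -96  -9  89] dq 7.0 arm 12 ('stick', 14) ('stick', 14)
(0.09, 55, 10, 0, 0.014) 3 [-0.0012, 0.0002, 0.013, -0.0032, -0.0082, 0.0044] ik2e-23 [   7    7  -31 -101  -12  100] dq 11.0 arm 15 ('redR', 21) ('stick', 14)
(0.12, 58, 10, 0, 0.014) 3 [-0.0009, -0.0005, 0.0127, 0.002, -0.0052, -0.0] ik2e-28 [   6    4  -32 -102  -14  101] dq 3.0 arm 21 ('basket', 38) ('redR', 26)
(0.15, 61, 10, 0, 0.014) 3 [-0.0009, -0.0005, 0.0126, 0.002, -0.0052, 0.0] ik7e-24 [   5    1  -32 -102  -15  101] dq 3.0 arm 30 ('basket', 36) ('basket', 36)
```

The stick has settled at local (4.7, -54) mm, about 2 mm short of the rail. Now I'll lift the hand clear.

play_rows([
  [-0.001, 0.0006, 0.003, 0, -0.001, 0],
  [-0.0008, 0.0002, 0.0122, -0.0034, -0.0063, 0.005],
  [-0.0008, 0.0002, 0.0122, -0.0034, -0.0063, 0.005],
  [-0.0008, 0.0002, 0.0122, -0.0034, -0.0063, 0.005],
  [-0.001, 0.0002, 0.013, -0.0033, -0.0072, 0.0048],
  [-0.001, 0.0002, 0.013, -0.0033, -0.0072, 0.0048],
  [-0.001, 0.0002, 0.013, -0.0033, -0.0072, 0.0048],
  [0, 0, 0, 0, 0, 0],
])

```text
clock: 16.7
tool_pos: [0.5929, 0.181, 0.1252]
orientation: [-129.1, 10.8, -77.3]
force: [0.2, -0.2, -0.0]
opening: 0.0874
gripper_force: 0.0
```

play_rows([
  [-0.0012, 0.0002, 0.013, -0.0032, -0.0082, 0.0044],
  [-0.0012, 0.0002, 0.013, -0.0032, -0.0082, 0.0044],
  [-0.0012, 0.0002, 0.013, -0.0032, -0.0082, 0.0044],
  [-0.0009, -0.0005, 0.0127, 0.002, -0.0052, 0],
  [-0.0009, -0.0005, 0.0127, 0.002, -0.0052, 0],
  [-0.0009, -0.0005, 0.0127, 0.002, -0.0052, 0],
  [-0.0009, -0.0005, 0.0126, 0.002, -0.0052, 0],
  [-0.0009, -0.0005, 0.0126, 0.002, -0.0052, 0],
  [0, 0, 0, 0, 0, 0],
  [0, 0, 0, 0, 0, 0],
])

```text
clock: 17.7
tool_pos: [0.5862, 0.1794, 0.2052]
orientation: [-120.3, 8.6, -73.6]
force: [-0.1, -0.0, -0.4]
opening: 0.0876
gripper_force: 0.0
```

```bash
python3 - <<'E'
from fin import *
s=stick();a,M,o=cur();print(a,o["force"].round(1),o["clock"],tool(M,a,s))
p,_=snapshot("side");t,_=snapshot("top")
cv2.imwrite("pics/s6.png",np.hstack([cv2.resize(p[110:290,160:340],(400,400),interpolation=cv2.INTER_CUBIC),cv2.resize(t[120:270,150:330],(400,400),interpolation=cv2.INTER_CUBIC)]))
E
```

```text
stick fit 58 [0.6055 0.1929] local 0.0056 -0.0538
[0.58618713 0.17947627 0.20486038] [-0.   0.4  0.4] 17.75 ('basket', 36)
```

View pics/s6.png

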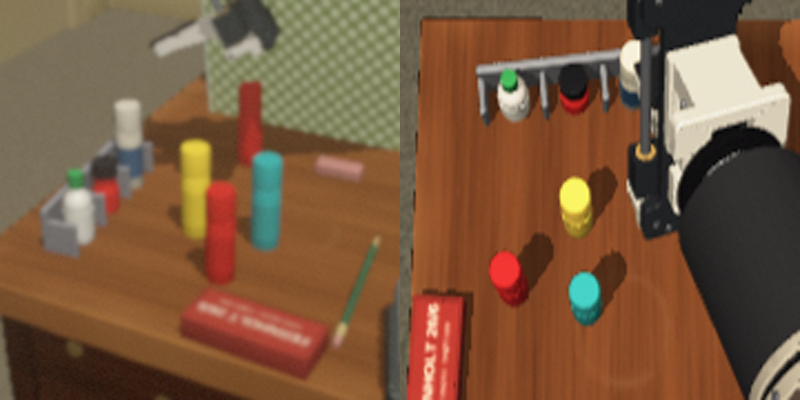

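The stick stands upright in the free bay, at (128,140) in the left half. The bottles, decoys, eraser and carton are where they were, and the hand is clear. Handing in.

```bash
python3 -c "
from plant import *
print(close_job())"
```

```text
the job is handed in; nothing more can be done
None
```

The glue stick stands upright in the blue-dot bay, about 1–2 mm short of the back rail by my measurement. In the last picture the bottles and other things look unmoved and the hand is clear. The job is handed in, but no verdict came back.

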